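Battery rotation: charge the oldest pack, pull the row forward, fresh ones behind

TASK

The pack in the charger is charged: take it out, put the front pack of the row in the steel channel (the one longest off charge) in the charger in its place, and slide the contact home against it. Then bring the remaining older packs forward to the front stop, in the order they have, and stand the charged pack and every new pack from the counter behind them in the channel, in any order, so that all stand upright in one closed-up row with no gaps; leave the other things alone.

Things in the scene. Friction and masses are not known exactly. Their poses are not given: they have to be found in the camera images.
- channel_front (a point): Grey sheet-steel channel fixed on the counter, left or right. Point: on its floor (4 mm up), mid inner face of the front stop, the low notched lip nearest the robot. x runs from the stop to the back (inner length 256 mm, room for six packs, their 38 mm thickness along x), y across (inner width 60 mm), z up. Rails and lips rise 17 mm above the floor; body 262 x 66 mm.
- charger_bay (a point): Black charger fixed on the counter. Point: on the bed of its bay (26 mm up), under the centre of a clamped pack. x points to the fixed contact post (face 19 mm from here, 40 mm high, 24 mm thick); the sliding contact is on the -x side. Side guides 12 mm high, 60 mm apart; a pack stands with its 38 mm thickness along x. Body from x = -151 to +54 mm here, 90 mm wide.
- slide (a joint): Sliding contact of the charger, m. 0 = fully forward (20 mm from the fixed post), 0.055 = fully open (75 mm from it), 0.018 = touching a pack that stands against the post. Grows as it is drawn away from the post, along the charger's -x. Stiff (about 2.5 N), stays where it is left, no spring.
- slide_tab (a point): Middle of the thumb tab on the sliding contact: ridged upright tab 14 mm thick (x), 22 mm wide (y); its top is 13 mm above this point, the top of the 64 mm wide carriage below it 16 mm under this point. It stands 28 mm behind the contact face. Axes as the charger's. Pinch it across y and slide it along x.
- row1_mid (a point): Battery pack, all alike: upright block 38 mm thick (x), 56 mm wide (y), 52 mm tall (z), dark with a grey band, 0.24 kg, a brass contact on both 56 x 52 mm faces: usable either way round. Point: its centre, 26 mm above its underside. It is the front pack in the channel at the start, the one longest off charge.
- row2_mid (a point): Battery pack, all alike: upright block 38 mm thick (x), 56 mm wide (y), 52 mm tall (z), dark with a grey band, 0.24 kg, a brass contact on both 56 x 52 mm faces: usable either way round. Point: its centre, 26 mm above its underside. Next behind row1 in the channel at the start; of row2 and row3 one or both are present.
- row3_mid (a point): Battery pack, all alike: upright block 38 mm thick (x), 56 mm wide (y), 52 mm tall (z), dark with a grey band, 0.24 kg, a brass contact on both 56 x 52 mm faces: usable either way round. Point: its centre, 26 mm above its underside. Last in the channel at the start; of row2 and row3 one or both are present.
- charged_mid (a point): Battery pack, all alike: upright block 38 mm thick (x), 56 mm wide (y), 52 mm tall (z), dark with a grey band, 0.24 kg, a brass contact on both 56 x 52 mm faces: usable either way round. Point: its centre, 26 mm above its underside. The charged pack that stands in the charger at the start.
- new1_mid (a point): Battery pack, all alike: upright block 38 mm thick (x), 56 mm wide (y), 52 mm tall (z), dark with a grey band, 0.24 kg, a brass contact on both 56 x 52 mm faces: usable either way round. Point: its centre, 26 mm above its underside. A new pack standing on the counter between channel and charger at the start; two or three of new1, new2, new3 are present.
- new2_mid (a point): Battery pack, all alike: upright block 38 mm thick (x), 56 mm wide (y), 52 mm tall (z), dark with a grey band, 0.24 kg, a brass contact on both 56 x 52 mm faces: usable either way round. Point: its centre, 26 mm above its underside. A new pack standing on the counter between channel and charger at the start; two or three of new1, new2, new3 are present.
- new3_mid (a point): Battery pack, all alike: upright block 38 mm thick (x), 56 mm wide (y), 52 mm tall (z), dark with a grey band, 0.24 kg, a brass contact on both 56 x 52 mm faces: usable either way round. Point: its centre, 26 mm above its underside. A new pack standing on the counter between channel and charger at the start; two or three of new1, new2, new3 are present.
- pliers: Bystander: blue-handled pliers 177 mm long, 13 mm thick, lying on the counter in front of the work; origin at the centre of the underside. Leave alone.
- tape_rule: Bystander: yellow tape measure 67 mm tall standing at the back; origin at the centre of its underside. Leave alone.
Things that resemble listed ones, but are neither listed nor needed, are in the scene too. Leave any pink look-alike of the part that bears new1_mid alone. What is shaped like the part that bears charged_mid but green is not meant.

How it is judged:
On the way, in this order (a step that is already met when the one before it is completed fails the run):
1. the charged pack is out of the charger (horizontal distance between charged_mid and charger_bay above 0.07 m), for 0.2 s.
2. the pack that was at the front of the row stands in the charger with the sliding contact home against it (x of row1_mid in the frame of charger_bay between -0.006 and 0.006 m and y of row1_mid in the frame of charger_bay between -0.006 and 0.006 m and z of row1_mid in the frame of charger_bay between 0.02 and 0.032 m and angle between row1_mid's own z axis and vertical below 0.15 rad and value of joint slide between 0.0145 and 0.021 m), for 0.2 s.
At the end, for the whole second after the job is handed in: Front pack upright in the charger, within 6 mm of the fixed post, slide at 0.0145 to 0.021. Others upright on the channel floor: next old pack within 10 mm of the front stop, any third behind it, then the charged and new ones, closed up so that each is within 16 mm of its place in a tight row (all of step 2 and y of row2_mid in the frame of channel_front between -0.007 and 0.007 m and z of row2_mid in the frame of channel_front between 0.02 and 0.032 m and x of row2_mid in the frame of channel_front between 0.012 and 0.225 m and angle between each of row2_mid, row3_mid, charged_mid, new1_mid, new2_mid, new3_mid's own z axis and vertical below 0.15 rad and y of row3_mid in the frame of channel_front between -0.007 and 0.007 m and z of row3_mid in the frame of channel_front between 0.02 and 0.032 m and x of row3_mid in the frame of channel_front between 0.012 and 0.225 m and y of charged_mid in the frame of channel_front between -0.007 and 0.007 m and z of charged_mid in the frame of channel_front between 0.02 and 0.032 m and x of charged_mid in the frame of channel_front between 0.012 and 0.225 m and y of new1_mid in the frame of channel_front between -0.007 and 0.007 m and z of new1_mid in the frame of channel_front between 0.02 and 0.032 m and x of new1_mid in the frame of channel_front between 0.012 and 0.225 m and y of new2_mid in the frame of channel_front between -0.007 and 0.007 m and z of new2_mid in the frame of channel_front between 0.02 and 0.032 m and x of new2_mid in the frame of channel_front between 0.012 and 0.225 m and y of new3_mid in the frame of channel_front between -0.007 and 0.007 m and z of new3_mid in the frame of channel_front between 0.02 and 0.032 m and x of new3_mid in the frame of channel_front between 0.012 and 0.225 m and x of row2_mid in the frame of channel_front below 0.029 m and x of any of row2_mid, row3_mid in the frame of channel_front below 0.029 m and x of row3_mid in the frame of channel_front below 0.077 m and (x of row2_mid in the frame of channel_front between 0.052 and 0.073 m or x of row3_mid in the frame of channel_front between 0.052 and 0.073 m or x of charged_mid in the frame of channel_front between 0.052 and 0.073 m or x of new1_mid in the frame of channel_front between 0.052 and 0.073 m or x of new2_mid in the frame of channel_front between 0.052 and 0.073 m or x of new3_mid in the frame of channel_front between 0.052 and 0.073 m) and (x of row2_mid in the frame of channel_front between 0.09 and 0.111 m or x of row3_mid in the frame of channel_front between 0.09 and 0.111 m or x of charged_mid in the frame of channel_front between 0.09 and 0.111 m or x of new1_mid in the frame of channel_front between 0.09 and 0.111 m or x of new2_mid in the frame of channel_front between 0.09 and 0.111 m or x of new3_mid in the frame of channel_front between 0.09 and 0.111 m) and (x of row2_mid in the frame of channel_front between 0.128 and 0.149 m or x of row3_mid in the frame of channel_front between 0.128 and 0.149 m or x of charged_mid in the frame of channel_front between 0.128 and 0.149 m or x of new1_mid in the frame of channel_front between 0.128 and 0.149 m or x of new2_mid in the frame of channel_front between 0.128 and 0.149 m or x of new3_mid in the frame of channel_front between 0.128 and 0.149 m) and (x of each of row2_mid, row3_mid, charged_mid, new1_mid, new2_mid, new3_mid in the frame of channel_front below 0.187 m or x of row2_mid in the frame of channel_front between 0.166 and 0.187 m or x of row3_mid in the frame of channel_front between 0.166 and 0.187 m or x of charged_mid in the frame of channel_front between 0.166 and 0.187 m or x of new1_mid in the frame of channel_front between 0.166 and 0.187 m or x of new2_mid in the frame of channel_front between 0.166 and 0.187 m or x of new3_mid in the frame of channel_front between 0.166 and 0.187 m)); the robot touches nothing.
It fails at once if the pliers or the tape measure is shifted by more than 3 cm (distance of any of pliers, tape_rule from where it was at the start of the episode above 0.03 m).
Of row2, row3 only 1 to 2 are there at a start; the rules pass over those that are not, and their reading is None.
Of new1, new2, new3 only 2 to 3 are there at a start; the rules pass over those that are not, and their reading is None.
At some moment in a run one of new1, new2, new3 may be knocked a few centimetres aside while the robot is not near it.
Once in a run the grip may slacken for a moment while it holds something.
It also fails if it takes over 208 s, if anything falls off the work surface, if the arm or the gripper's body presses on something with over 40 N, if the wrist force passes 120 N, or if a joint passes its speed limit or range.

ROBOT

A 6-joint arm with a two-finger parallel gripper is mounted at the origin on a cart in front of the work surface, level with it; the furniture and walls round the work are solid. World frame = base frame: x ahead of the robot, y to its left, z up, the work surface at z = 0. Lengths are in m, angles in rad, forces in N, time in s.
With the tool pointing down it reaches from about 0.35 to 0.975 m from the base axis. Payload 4.9 kg.
Tool frame: the origin (TCP) lies at the very end of the fingers, on their centre line; the grasp point (between the pads) lies 19 mm behind it; z points along the fingers, y is the line along which they close (so a half turn about z gives the same grasp; the last joint's range is limited). The gripper opens to 85 mm and grips with 20 to 120 N. Pads are 22 mm wide; open, the fingers measure 114 mm over their backs; the gripper's body (76 mm by 85 mm) begins 54 mm behind the grasp point. The pads swing forward as they close: fully open they stand 13 mm farther back than shut.
Start: joints at [-1.343, 0.053, 1.613, -0, 1.476, -0.119], TCP at [0.212, -0.588, 0.231] pointing down, gripper open.
Joint ranges: [-3.01, 3.01], [-1.01, 2.22], [0.06, 2.58], [-1.02, 4.17], [0.09, 2.62], [-3.14, 3.14]. Speed limits (rad/s): [2.57, 2.57, 3.14, 3.14, 3.14, 3.14].

INTERFACE

Orientations are given as a rotation vector (axis times angle).
In Python, from station import get_obs, get_image, finish_job gives the robot as it stands. The module is installed in compiled form; this text tells all that it offers.
- The arm moves only by the tool carry_out, never from a script. Its argument "rows" is a list of rows, each a list of 7 numbers: the turn, a rotation vector about the tool's x, y, z as a fraction of full scale, then the shift along the tool's x, y, z as a fraction of full scale, then the closure, from -1 (fully open) to 1 (shut). A call has 1 to 5 rows; each row is the pose to reach, as a shift and turn from the pose commanded when the call began, along the tool's axes at that moment, turning the shorter way round; what a row does not reach only later rows make up. Full scale, the value 1, is 300 mm for a shift and pi rad for a turn. A row lasts 1/10 s, in which the tool goes at most 50 mm and 8.59 degrees, less where a joint would pass 70% of its speed; a pose out of reach is approached as far as the arm can. A call with a number of a shift or a turn outside -1 to 1 is refused whole. A call with a gripper value outside its range is refused whole. The fingers move at their own pace and stop on an object; "force" is the grip in N (left out, the last holds). Time passes only in rows, so rows that repeat a pose let the fingers close. It gives the time, the measured TCP pose, the force, the opening and the grip force at its end, in the units of the state.
- get_obs(): the state, without advancing time (a new reading comes with each control period).
- get_image(name): name is "scene" or "top"; returns a dict with "img" (400x640x3 uint8, blue, green, red), "mtx" (3x3 intrinsics, pixels), "R" (3x3) and "t" (3): a world point X has camera coordinates R X + t. Camera axes: x right, y down, z forward; pixel columns grow to the right and rows downward; lengths in m; the calibration is good to about 2 mm. A picture is of the moment at which its call begins. There is no depth.
- finish_job(): hands the job in; it is judged then, once.
The state is a dict: "t": time; "q": joint angles; "dq": joint speeds; "effort": joint torques, N m; "tool_pos": TCP position; "tool_rot": TCP orientation; "contact_force": force on the tool from outside, world axes, zero at the start; "wrist_torque": the same for the moment, N m; "opening": finger opening in m; "grip_force": force on a finger pad.
Only numpy, scipy, OpenCV 4.12 (cv2) and the standard library are available. Lean on these libraries where they do the work, as an engineer would, in place of code of your own. Each camera call takes 0.05 s, during which the arm holds its last target. There are 200 camera calls.

## Working session

There is one attempt and no reset: what is moved stays moved. The work goes in short steps, Python scripts to look and compute and a tool call to move; the robot and the scene stay as the last step left them, time stands still between calls to the robot, and variables do not carry over. Pictures are saved under pics/ and viewed, at most 14 in all, crops included, and the job is handed in when it is done.

Besides the shell and the picture viewer there is one more tool, called as name(argument=value, ...), one argument or row to a line, values as JSON. carry_out: Moves the arm, as the interface text tells. Shift numbers are shares of 300 mm and turn numbers shares of pi rad, none past 1 either way. Its arguments: {"type":"object","properties":{"rows":{"type":"array"},"force":{"type":"number"}},"required":["rows"]}

```bash
mkdir -p pics; cat > h.py <<'E'
import numpy as np,cv2
from station import get_obs,get_image
from scipy.spatial.transform import Rotation as Ro
def ray(im,u,v,z):
    d=im['R'].T@np.linalg.inv(im['mtx'])@np.array([u,v,1.]);c=-im['R'].T@im['t']
    return c+d*(z-c[2])/d[2]
def proj(im,X):
    p=im['mtx']@(im['R']@np.array(X,float)+im['t']);return p[:2]/p[2]
E
python3 - <<'E'
from h import *
for n in('scene','top'):
    im=get_image(n);cv2.imwrite(f'pics/{n}0.png',im['img']);print(n,-im['R'].T@im['t'],im['mtx'][0,0],im['R'][2])
o=get_obs();print(o)
E
```

```text
scene [ 0.40893313 -0.42618382  0.87167438] 371.61433605428357 [ 0.08795018  0.45155165 -0.8878997 ]
top [0.39385543 0.01297801 0.90387124] 367.2455813383348 [ 0.1351096  -0.00178128 -0.99082906]
{'t': 0.1, 'q': array([-1.34304069e+00,  5.32722457e-02,  1.61418635e+00,  2.16077171e-05,
        1.47598488e+00, -1.18990405e-01]), 'dq': array([-3.36451536e-04, -1.50354760e-03, -4.41764139e-03, -4.98025070e-05,
       -1.22686391e-03,  1.08034769e-03]), 'effort': array([ 6.79184141e-04, -3.94900560e+01, -3.71363103e+01, -4.64076061e-05,
        3.96601405e-03,  7.17970238e-06]), 'tool_pos': array([ 0.21228143, -0.58723762,  0.23017976]), 'tool_rot': array([-3.09267451e+00, -5.41620690e-01,  1.24217578e-04]), 'contact_force': array([-1.34666204,  0.72535596,  0.52232919]), 'wrist_torque': array([-0.01883153,  0.01812279, -0.05728726]), 'grip_force': 0.0, 'opening': 0.08529700008861699}
```

View pics/scene0.png

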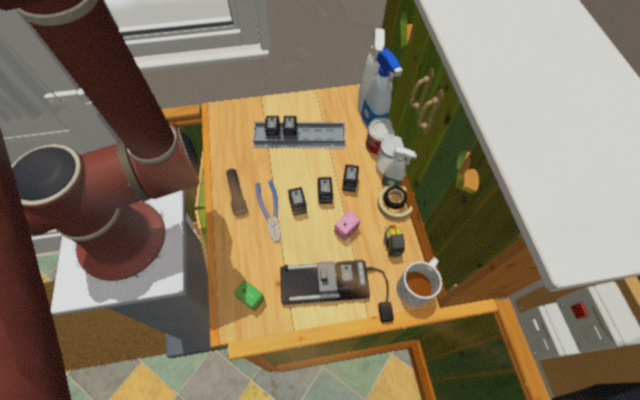

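View pics/top0.png

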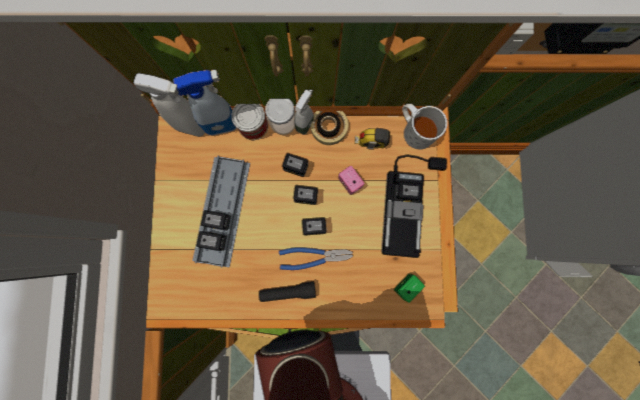

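The pictures show two packs in the channel (top view: 210,241 and 215,219), three new packs (295,164; 306,195; 314,226), and the charger at right (403,215) with the charged pack at 408,190. The pliers lie at 315,258. I'll enlarge for edge positions.

```bash
python3 - <<'E'
from h import *
im=cv2.imread('pics/top0.png')
a=cv2.resize(im[150:270,185:335],None,fx=5,fy=5,interpolation=cv2.INTER_CUBIC)
b=cv2.resize(im[150:270,370:460],None,fx=5,fy=5,interpolation=cv2.INTER_CUBIC)
for c,u0 in((a,185),(b,370)):
    for k in range(0,c.shape[1],100): cv2.putText(c,str(u0+k//5),(k,10),0,.35,(0,255,255));cv2.line(c,(k,0),(k,c.shape[0]),(0,255,255),1) if k%100==0 else 0
    for k in range(0,600,100): cv2.putText(c,str(150+k//5),(0,k+10),0,.35,(0,255,255));cv2.line(c,(0,k),(c.shape[1],k),(0,255,255),1)
cv2.imwrite('pics/a.png',a);cv2.imwrite('pics/b.png',b)
E
```

```text
(no output)
```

View pics/a.png

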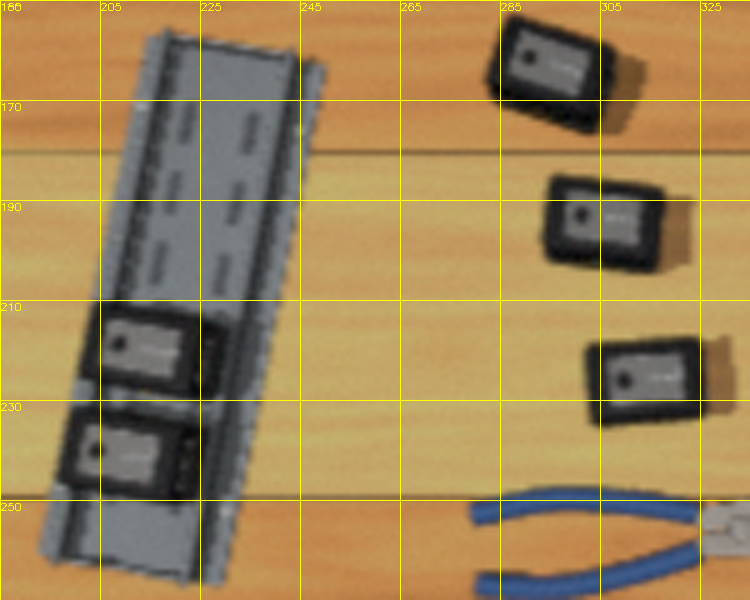

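View pics/b.png

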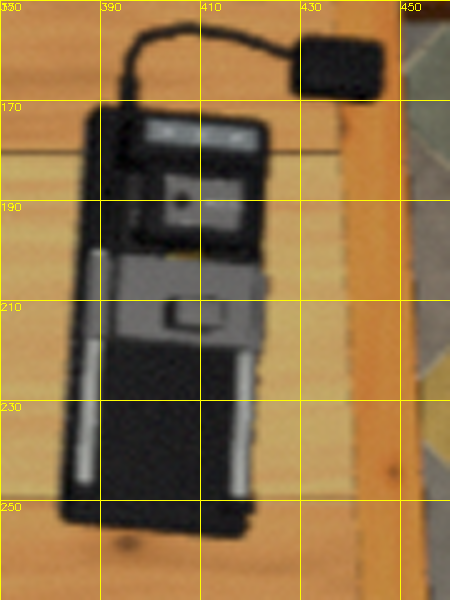

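```bash
cat > meas.py <<'E'
from h import *
def labels(im,boxes):
    # light grey label on each dark pack: centroid + axis, boxes=(name,u,v,ztop,r)
    g=cv2.cvtColor(im['img'],cv2.COLOR_BGR2HSV)
    out={}
    for n,u,v,z,r in boxes:
        u,v=int(u),int(v);s=8
        sub=im['img'][v-r:v+r+1,u-r:u+r+1]
        big=cv2.resize(sub,None,fx=s,fy=s,interpolation=cv2.INTER_CUBIC)
        h=cv2.cvtColor(big,cv2.COLOR_BGR2HSV)
        m=((h[...,2]>85)&(h[...,1]<70)).astype('uint8')
        m=cv2.morphologyEx(m,cv2.MORPH_CLOSE,np.ones((25,25)))
        k,l,st,ce=cv2.connectedComponentsWithStats(m)
        j=min(range(1,k),key=lambda j:np.hypot(*(ce[j]-big.shape[0]/2))-0.02*st[j][4]**.5)
        cs,_=cv2.findContours((l==j).astype('uint8'),0,1)
        q=cv2.boxPoints(cv2.minAreaRect(max(cs,key=cv2.contourArea)))
        f=lambda p:ray(im,(p[0]+.5)/s-.5+u-r,(p[1]+.5)/s-.5+v-r,z)
        Q=np.array([f(p)[:2] for p in q]);c=f(ce[j])
        e1,e2=Q[1]-Q[0],Q[2]-Q[1];L,S=(e1,e2) if np.hypot(*e1)>np.hypot(*e2) else (e2,e1)
        a=np.degrees(np.arctan2(L[1],L[0]))%180
        out[n]=(c,a)
        print(n,'c',np.round(c,4),'longaxis deg',round(a,1),'size',np.round([np.hypot(*L),np.hypot(*S)],3))
    return out
E
python3 - <<'E'
from meas import *
im=get_image('top')
labels(im,[('r1',210,241,.056,9),('r2',215,219,.056,9),('n1',295,163,.052,9),('n2',305,194,.052,9),('n3',314,226,.052,9),('ch',410,190,.078,9)])
def quad(n,P,z):
    Q=np.array([ray(im,*p,z) for p in P]);print(n,np.round(Q[:,:2],4).tolist(),'sides',[round(float(np.linalg.norm(Q[i]-Q[(i+1)%4])),3) for i in range(4)])
    print('  axis deg',[round(float(np.degrees(np.arctan2(*(Q[i]-Q[j])[1::-1]))),1) for i,j in((0,3),(1,2))],'mid front',(Q[2]+Q[3])[:2]/2,'mid back',(Q[0]+Q[1])[:2]/2)
quad('channel',[(214.5,156.5),(250,162.5),(229.5,266.5),(193,261.5)],.021)
quad('chargerbed',[(388,171.5),(423.5,174),(419,257.5),(382,254)],.026)
quad('posttop',[(399,174),(421.5,175),(421,180.5),(398.5,178.5)],.066)
quad('tab',[(403,209.5),(413,209.5),(413,215.5),(403,215.5)],.071)
quad('carriage',[(393,200.5),(423,203),(421,219),(391.5,217.5)],.042)
print(ray(im,392,246,.038),ray(im,386,246,.038),ray(im,418.5,248.5,.038))
sc=get_image('scene');
E
```

```text
r1 c [0.4126 0.2611 0.056 ] longaxis deg 81.1 size [0.038 0.023]
r2 c [0.4613 0.2523 0.056 ] longaxis deg 80.0 size [0.036 0.023]
n1 c [0.5969 0.0655 0.052 ] longaxis deg 71.6 size [0.038 0.021]
n2 c [0.523  0.0393 0.052 ] longaxis deg 84.2 size [0.035 0.022]
n3 c [0.4473 0.0189 0.052 ] longaxis deg 95.3 size [0.035 0.023]
ch c [ 0.5264 -0.2007  0.078 ] longaxis deg 84.3 size [0.035 0.022]
channel [[0.6186, 0.2639], [0.6036, 0.176], [0.3519, 0.2181], [0.3635, 0.3049]] sides [0.089, 0.255, 0.088, 0.258]
  axis deg [-9.1, -9.5] mid front [0.35769646 0.26149436] mid back [0.61113053 0.21994939]
chargerbed [[0.5805, -0.1618], [0.5744, -0.2481], [0.3735, -0.2298], [0.3816, -0.1426]] sides [0.087, 0.202, 0.088, 0.2]
  axis deg [-5.5, -5.2] mid front [ 0.3775138  -0.18619796] mid back [ 0.57744007 -0.20495775]
posttop [[0.5661, -0.1792], [0.5638, -0.2315], [0.5508, -0.2299], [0.5555, -0.1778]] sides [0.052, 0.013, 0.052, 0.011]
  axis deg [-7.9, -7.2] mid front [ 0.55312717 -0.20381407] mid back [ 0.56494297 -0.20537379]
tab [[0.4826, -0.1848], [0.4826, -0.2076], [0.4689, -0.2072], [0.4689, -0.1844]] sides [0.023, 0.014, 0.023, 0.014]
  axis deg [-1.8, -2.0] mid front [ 0.46889237 -0.19578126] mid back [ 0.48261801 -0.19622782]
carriage [[0.5071, -0.1687], [0.5012, -0.2395], [0.4633, -0.2334], [0.4667, -0.1641]] sides [0.071, 0.038, 0.069, 0.041]
  axis deg [-6.5, -9.2] mid front [ 0.4650118  -0.19871288] mid back [ 0.50414965 -0.20409822]
[ 0.40025825 -0.16427669  0.038     ] [ 0.40024428 -0.15023559  0.038     ] [ 0.39452382 -0.22609108  0.038     ]
```

```bash
cat > plan.py <<'E'
from h import *
# frames: point, yaw(deg)
def tool(yaw): # tool down, tool y along pack long axis (world ~ -y or +y); x fwd
    y=np.radians(yaw); x=np.array([np.cos(y),np.sin(y),0]);z=np.array([0,0,-1.]);return np.c_[x,np.cross(z,x),z]
def plan(wps,p=None,R=None):
    o=get_obs()
    if p is None:p=o['tool_pos'];R=Ro.from_rotvec(o['tool_rot']).as_matrix()
    for (q,yaw) in wps:
        q=np.array(q,float);Rt=tool(yaw)
        rv=Ro.from_matrix(R.T@Rt).as_rotvec()
        s=R.T@(q-p)
        n=max(np.linalg.norm(s)/.05,np.degrees(np.linalg.norm(rv))/8.59)
        print(np.round(np.r_[rv/np.pi,s/.3],3).tolist(),'rows %.1f'%n,'->',np.round(q,4),yaw)
        p=q;R=Rt
E
python3 - <<'E'
from plan import *
from meas import *
o=get_obs();print(np.round(Ro.from_rotvec(o['tool_rot']).as_matrix(),3).tolist())
plan([((.476,-.196,.15),-5.4),((.476,-.196,.06),-5.4)])
im=get_image('top');sc=get_image('scene')
for n,u,v,z in[('r1',272,124,.056),('r2',290,124,.056),('n1',351,174,.052),('n2',325,185,.052),('n3',298,196,.052),('ch',347,268,.078)]:
    pass
labels(sc,[('r1',272,120,.056,9),('r2',290,120,.056,9),('n1',352,171,.052,8),('n2',326,183,.052,8),('n3',298,194,.052,8),('ch',347,270,.078,8)])
P=[(214.5,156.5),(250,162.5),(229.5,266.5),(193,261.5)]
for z in(0,.004):print(z,np.round([ray(im,*p,z)[:2] for p in P],4).tolist())
c=cv2.resize(sc['img'][105:155,245:355],None,fx=7,fy=7,interpolation=cv2.INTER_CUBIC)
cv2.imwrite('pics/c.png',c)
E
```

```text
[[0.94, 0.34, -0.0], [0.34, -0.94, 0.001], [0.0, -0.001, -1.0]]
[-0.0, 0.0, 0.14, 1.27, -0.928, 0.27] rows 9.6 -> [ 0.476 -0.196  0.15 ] -5.4
[0.0, 0.0, 0.0, 0.0, 0.0, 0.3] rows 1.8 -> [ 0.476 -0.196  0.06 ] -5.4
r1 c [0.4084 0.2613 0.056 ] longaxis deg 84.0 size [0.047 0.038]
r2 c [0.4617 0.2507 0.056 ] longaxis deg 170.8 size [0.053 0.047]
n1 c [0.5955 0.0642 0.052 ] longaxis deg 72.0 size [0.041 0.025]
n2 c [0.5221 0.0391 0.052 ] longaxis deg 80.2 size [0.041 0.026]
n3 c [0.446  0.0201 0.052 ] longaxis deg 91.3 size [0.04  0.033]
ch c [ 0.5259 -0.1963  0.078 ] longaxis deg 81.5 size [0.039 0.031]
0 [[0.624, 0.2698], [0.6086, 0.1799], [0.3509, 0.223], [0.3628, 0.3119]]
0.004 [[0.623, 0.2687], [0.6077, 0.1792], [0.3511, 0.222], [0.3629, 0.3105]]
```

View pics/c.png

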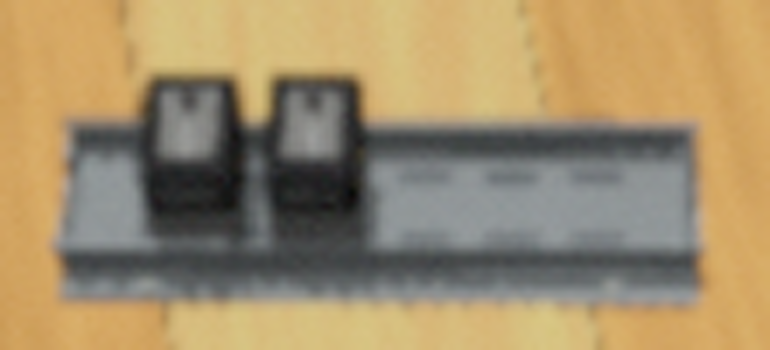

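The scene crop shows both row packs (r1 at about 272,124; r2 at 290,124) standing clear of the front stop at the left end. The two views agree within 2 mm, so I'm setting out.

carry_out(
  rows=[
    [0,0,0,0.635,-0.464,0.135,-1],
    [0,0,0,0.635,-0.464,0.135,-1],
    [0,0,0,0.635,-0.464,0.135,-1],
    [0,0,0,0.635,-0.464,0.135,-1],
    [0,0,0,0.635,-0.464,0.135,-1],
  ],
  force=40,
)

```text
t: 0.8
tool_pos: [0.3452, -0.3898, 0.1902]
tool_rot: [-3.094, -0.543, -0.0]
contact_force: [0.3, -0.6, -0.8]
opening: 0.0855
grip_force: 0.0
```

carry_out(
  rows=[
    [0,0,0.14,0.635,-0.464,0.135,-1],
    [0,0,0.14,0.635,-0.464,0.135,-1],
    [0,0,0.14,0.635,-0.464,0.135,-1],
    [0,0,0.14,0.635,-0.464,0.135,-1],
    [0,0,0.14,0.635,-0.464,0.135,-1],
  ],
)

```text
t: 1.3
tool_pos: [0.4748, -0.1981, 0.151]
tool_rot: [3.138, -0.148, 0.001]
contact_force: [0.9, -1.3, -0.9]
opening: 0.0851
grip_force: 0.0
```

```bash
python3 - <<'E'
from plan import *
print(get_obs()['tool_pos'],get_obs()['t'])
plan([((.476,-.196,.15),-5.4),((.478,-.196,.049),-5.4)])
im=get_image('top');sc=get_image('scene')
cv2.imwrite('pics/d.png',np.hstack([cv2.resize(im['img'][140:280,340:480],(400,400)),cv2.resize(sc['img'][190:330,260:400],(400,400))]))
E
```

```text
[ 0.47477271 -0.19813048  0.15102062] 1.3
[0.0, -0.0, 0.0, 0.003, -0.007, 0.003] rows 0.1 -> [ 0.476 -0.196  0.15 ] -5.4
[0.0, 0.0, 0.0, 0.007, -0.001, 0.337] rows 2.0 -> [ 0.478 -0.196  0.049] -5.4
```

View pics/d.png

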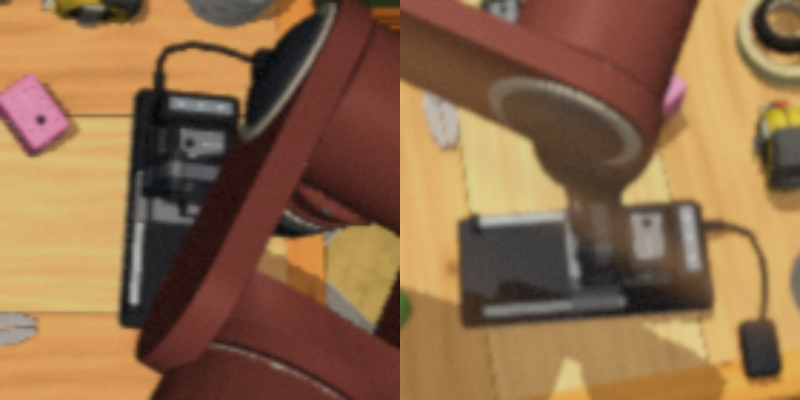

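The gripper hangs over the carriage, in line with the tab (about 185,205 in the left half of the crop). Next I pinch the tab.

carry_out(
  rows=[
    [0,0,0,0.008,-0.006,0.17,-1],
    [0,0,0,0.008,-0.006,0.34,-1],
    [0,0,0,0.008,-0.006,0.34,-1],
    [0,0,0,0.008,-0.006,0.34,1],
    [0,0,0,0.008,-0.006,0.34,1],
  ],
)

```text
t: 1.9
tool_pos: [0.4782, -0.1994, 0.052]
tool_rot: [3.137, -0.147, 0.006]
contact_force: [-2.0, 7.8, 11.7]
opening: 0.0587
grip_force: 6.4
```

carry_out(
  rows=[
    [0,0,0,0,0,0,1],
    [0,0,0,0,0,0,1],
    [0,0,0,0,0,0,1],
    [0,0,0,0,0,0,1],
    [0,0,0,0,0,0,1],
  ],
)

```text
t: 2.4
tool_pos: [0.4818, -0.1968, 0.057]
tool_rot: [-3.134, 0.148, -0.017]
contact_force: [-0.7, 17.7, 21.9]
opening: 0.021
grip_force: 56.3
```

carry_out(
  rows=[
    [0,0,0,-0.03,0,0,1],
    [0,0,0,-0.06,0,0,1],
    [0,0,0,-0.09,0,0,1],
    [0,0,0,-0.12,0,0,1],
    [0,0,0,-0.12,0,0,1],
  ],
)

```text
t: 2.9
tool_pos: [0.4488, -0.1938, 0.057]
tool_rot: [-3.135, 0.15, -0.033]
contact_force: [14.7, 17.7, 11.3]
opening: 0.0215
grip_force: 50.6
```

carry_out(
  rows=[
    [0,0,0,0,0,0,-1],
    [0,0,0,0,0,0,-1],
    [0,0,0,0,0,0,-1],
    [0,0,0,0,0,0,-1],
    [0,0,0,0,0,-0.1,-1],
  ],
)

```text
t: 3.4
tool_pos: [0.4372, -0.1929, 0.075]
tool_rot: [-3.133, 0.147, 0.013]
contact_force: [-0.5, -0.2, 0.5]
opening: 0.0853
grip_force: 0.0
```

carry_out(
  rows=[
    [0,0,0,0,0,-0.16,-1],
    [0,0,0,0,0,-0.3,-1],
    [0,0,0,0,0,-0.3,-1],
  ],
)

```text
t: 3.7
tool_pos: [0.4439, -0.1971, 0.1764]
tool_rot: [3.132, -0.146, 0.017]
contact_force: [0.6, -0.6, 0.0]
opening: 0.0852
grip_force: 0.0
```

```bash
python3 - <<'E'
from plan import *
print(get_obs()['tool_pos'],get_obs()['t'],get_obs()['contact_force'])
plan([((.526,-.199,.16),-5.4),((.526,-.199,.046),-5.4)])
im=get_image('top');sc=get_image('scene')
cv2.imwrite('pics/e.png',np.hstack([cv2.resize(im['img'][140:280,340:480],(400,400)),cv2.resize(sc['img'][190:330,260:400],(400,400))]))
E
```

```text
[ 0.44390844 -0.19714302  0.17638106] 3.7 [ 0.64415464 -0.61097523  0.03817321]
[0.002, -0.004, 0.0, 0.272, -0.02, 0.058] rows 1.7 -> [ 0.526 -0.199  0.16 ] -5.4
[0.0, 0.0, 0.0, 0.0, 0.0, 0.38] rows 2.3 -> [ 0.526 -0.199  0.046] -5.4
```

View pics/e.png

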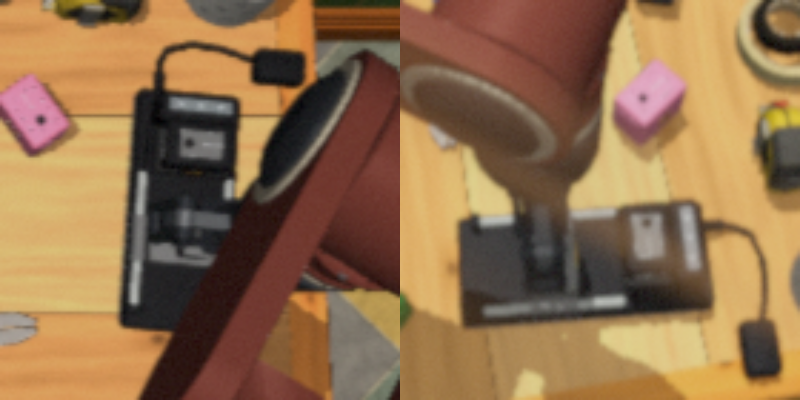

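The carriage is drawn back, leaving a clear gap to the pack at 190,145 in the left half. Next comes the charged pack.

carry_out(
  rows=[
    [0,0,0,0.14,-0.01,0.03,-1],
    [0,0,0,0.272,-0.02,0.06,-1],
    [0,0,0,0.272,-0.02,0.06,-1],
    [0,0,0,0.272,-0.02,0.06,-1],
  ],
  force=80,
)

```text
t: 4.2
tool_pos: [0.521, -0.1956, 0.1475]
tool_rot: [-3.136, 0.145, 0.01]
contact_force: [0.2, -0.0, 1.3]
opening: 0.0857
grip_force: 0.0
```

carry_out(
  rows=[
    [0,0,0,0,0,0.15,-1],
    [0,0,0,0,0,0.3,-1],
    [0,0,0,0,0,0.37,-1],
    [0,0,0,0,0,0.37,1],
    [0,0,0,0,0,0.37,1],
  ],
)

```text
t: 4.7
tool_pos: [0.5217, -0.1966, 0.0403]
tool_rot: [3.138, -0.147, -0.001]
contact_force: [-0.1, 1.4, 1.9]
opening: 0.0593
grip_force: 1.4
```

carry_out(
  rows=[
    [0,0,0,0,0,0,1],
    [0,0,0,0,0,0,1],
    [0,0,0,0,0,-0.05,1],
    [0,0,0,0,0,-0.1,1],
    [0,0,0,0,0,-0.1,1],
  ],
)

```text
t: 5.2
tool_pos: [0.522, -0.1968, 0.0734]
tool_rot: [3.137, -0.146, -0.001]
contact_force: [-5.4, 0.3, 1.3]
opening: 0.0549
grip_force: 87.9
```

```bash
python3 - <<'E'
from plan import *
plan([((.522,-.197,.17),-5.4),((.512,.02,.17),-5.4),((.5035,.2447,.17),-9.35),((.5035,.2447,.05),-9.35)])
E
```

```text
[0.0, 0.0, 0.0, -0.0, 0.001, -0.322] rows 1.9 -> [ 0.522 -0.197  0.17 ] -5.4
[0.0, 0.0, 0.0, -0.101, -0.717, 0.0] rows 4.3 -> [0.512 0.02  0.17 ] -5.4
[0.0, 0.0, 0.022, -0.099, -0.743, 0.0] rows 4.5 -> [0.5035 0.2447 0.17  ] -9.35
[0.0, 0.0, 0.0, 0.0, 0.0, 0.4] rows 2.4 -> [0.5035 0.2447 0.05  ] -9.35
```

carry_out(
  rows=[
    [0,0,0,0,0,-0.15,1],
    [0,0,0,0,0,-0.32,1],
    [0,0,0,0,0,-0.32,1],
  ],
)

```text
t: 5.5
tool_pos: [0.5277, -0.1988, 0.1776]
tool_rot: [3.13, -0.145, 0.027]
contact_force: [1.2, -0.1, -1.5]
opening: 0.055
grip_force: 87.8
```

carry_out(
  rows=[
    [0,0,0,-0.02,-0.145,0,1],
    [0,0,0,-0.04,-0.29,0,1],
    [0,0,0,-0.06,-0.435,0,1],
    [0,0,0,-0.08,-0.58,0,1],
    [0,0,0,-0.1,-0.717,0,1],
  ],
)

```text
t: 6.0
tool_pos: [0.5126, 0.0225, 0.1675]
tool_rot: [-3.138, 0.146, -0.005]
contact_force: [-0.0, 0.1, -2.0]
opening: 0.0551
grip_force: 87.4
```

carry_out(
  rows=[
    [0,0,0.005,-0.02,-0.15,0,1],
    [0,0,0.01,-0.04,-0.3,0,1],
    [0,0,0.015,-0.06,-0.45,0,1],
    [0,0,0.022,-0.08,-0.6,0,1],
    [0,0,0.022,-0.1,-0.743,0,1],
  ],
)

```text
t: 6.5
tool_pos: [0.5033, 0.2477, 0.1676]
tool_rot: [-3.13, 0.254, -0.004]
contact_force: [1.5, 0.1, -2.5]
opening: 0.0552
grip_force: 87.5
```

carry_out(
  rows=[
    [0,0,0,0,0,0,1],
    [0,0,0,0,0,0,1],
    [0,0,0,0,0,0.15,1],
    [0,0,0,0,0,0.3,1],
    [0,0,0,0,0,0.3,1],
  ],
)

```text
t: 7.0
tool_pos: [0.4982, 0.2422, 0.0692]
tool_rot: [3.126, -0.257, -0.02]
contact_force: [-1.1, -0.8, -2.7]
opening: 0.055
grip_force: 87.3
```

```bash
python3 - <<'E'
from plan import *
o=get_obs();print(o['tool_pos'],o['contact_force'],o['opening'])
plan([((.5035,.2447,.045),-9.35)])
im=get_image('top');sc=get_image('scene')
cv2.imwrite('pics/f.png',np.hstack([cv2.resize(im['img'][140:280,180:340],(400,350)),cv2.resize(sc['img'][80:220,240:400],(400,350))]))
E
```

```text
[0.49819941 0.24223515 0.06921251] [-1.11977984 -0.81931412 -2.69178738] 0.05503218883109299
[0.002, 0.004, -0.0, 0.017, -0.012, 0.08] rows 0.5 -> [0.5035 0.2447 0.045 ] -9.35
```

View pics/f.png

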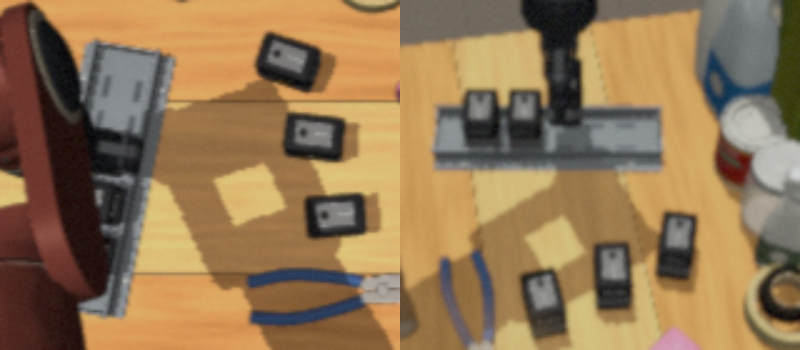

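The charged pack hangs over the middle of the channel behind the two row packs (left half about 115,150). I let it settle, then read again.

carry_out(
  rows=[
    [0,0,0,0,0,0.03,1],
    [0,0,0,0,0,0.06,1],
    [0,0,0,0,0,0.06,1],
    [0,0,0,0,0,0.06,1],
    [0,0,0,0,0,0.06,1],
  ],
)

```text
t: 7.6
tool_pos: [0.5038, 0.2454, 0.0586]
tool_rot: [-3.131, 0.254, -0.001]
contact_force: [0.8, -1.0, -2.6]
opening: 0.0549
grip_force: 87.5
```

carry_out(
  rows=[
    [0,0,0,0,0,0,1],
    [0,0,0,0,0,0,1],
    [0,0,0,0,0,0,1],
  ],
)

```text
t: 7.9
tool_pos: [0.5035, 0.2453, 0.0582]
tool_rot: [-3.131, 0.254, -0.0]
contact_force: [-0.6, 0.1, -2.3]
opening: 0.0551
grip_force: 87.5
```

```bash
python3 - <<'E'
from plan import *
o=get_obs();print(o['tool_pos'],o['contact_force'],o['dq'])
plan([((.5035,.2447,.045),-9.35)])
E
```

```text
[0.50347203 0.2453416  0.05817092] [-0.59105189  0.07162964 -2.3186741 ] [-0.00065978  0.00042711  0.00263683  0.00019607 -0.00100423 -0.00122392]
[-0.0, -0.0, 0.0, 0.0, 0.002, 0.044] rows 0.3 -> [0.5035 0.2447 0.045 ] -9.35
```

carry_out(
  rows=[
    [0,0,0,0,0.002,0.03,1],
    [0,0,0,0,0.002,0.06,1],
    [0,0,0,0,0.002,0.075,1],
    [0,0,0,0,0.002,0.09,1],
    [0,0,0,0,0.002,0.1,1],
  ],
)

```text
t: 8.4
tool_pos: [0.5029, 0.2445, 0.0272]
tool_rot: [3.131, -0.254, -0.001]
contact_force: [0.8, -0.1, -2.4]
opening: 0.0549
grip_force: 87.5
```

carry_out(
  rows=[
    [0,0,0,0,0,0.01,1],
    [0,0,0,0,0,0.02,1],
    [0,0,0,0,0,0.02,1],
  ],
)

```text
t: 8.7
tool_pos: [0.5031, 0.2446, 0.0216]
tool_rot: [3.131, -0.254, -0.001]
contact_force: [1.0, -1.2, -1.4]
opening: 0.0553
grip_force: 87.5
```

carry_out(
  rows=[
    [0,0,0,0,0,0.006,1],
    [0,0,0,0,0,0.012,1],
    [0,0,0,0,0,0.012,1],
    [0,0,0,0,0,0.012,1],
  ],
)

```text
t: 9.1
tool_pos: [0.5037, 0.2448, 0.0194]
tool_rot: [-3.131, 0.254, -0.001]
contact_force: [-3.6, -2.0, 6.3]
opening: 0.0552
grip_force: 88.2
```

carry_out(
  rows=[
    [0,0,0,0,0,0,-1],
    [0,0,0,0,0,0,-1],
    [0,0,0,0,0,0,-1],
    [0,0,0,0,0,-0.05,-1],
    [0,0,0,0,0,-0.15,-1],
  ],
)

```text
t: 9.6
tool_pos: [0.5012, 0.2439, 0.0618]
tool_rot: [3.129, -0.254, -0.008]
contact_force: [0.0, 0.3, -0.0]
opening: 0.0851
grip_force: 0.0
```

carry_out(
  rows=[
    [0,0,0,0,0,-0.15,-1],
    [0,0,0,-0.1,0,-0.2,-1],
    [0,0,0,-0.2,0,-0.2,-1],
    [0,0,0,-0.315,0,-0.2,-1],
    [0,0,0,-0.315,0,-0.2,-1],
  ],
)

```text
t: 10.1
tool_pos: [0.4072, 0.2603, 0.1238]
tool_rot: [-3.131, 0.251, 0.001]
contact_force: [1.0, -0.5, 1.2]
opening: 0.0853
grip_force: 0.0
```

carry_out(
  rows=[
    [0,0,0,0,0,0,-1],
    [0,0,0,0,0,0,-1],
    [0,0,0,0,0,0,-1],
    [0,0,0,0,0,0,-1],
  ],
)

```text
t: 10.5
tool_pos: [0.4108, 0.2597, 0.1235]
tool_rot: [3.131, -0.256, 0.0]
contact_force: [-0.3, -0.5, -0.3]
opening: 0.0854
grip_force: 0.0
```

```bash
python3 - <<'E'
from plan import *
from meas import *
o=get_obs();print(o['tool_pos'],o['contact_force'],o['opening'])
plan([((.411,.260,.023),-9.35)])
sc=get_image('scene');im=get_image('top')
cv2.imwrite('pics/g.png',np.hstack([cv2.resize(im['img'][140:280,180:340],(400,350)),cv2.resize(sc['img'][80:220,240:400],(400,350))]))
E
```

```text
[0.41081289 0.25974934 0.12352147] [-0.31825175 -0.46851708 -0.31234179] 0.08537986334934244
[0.0, -0.0, 0.0, 0.0, -0.001, 0.335] rows 2.0 -> [0.411 0.26  0.023] -9.35
```

View pics/g.png

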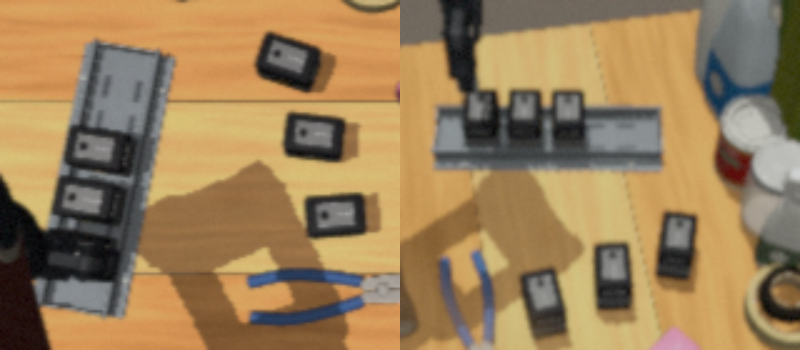

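The charged pack stands in the channel behind row2, upright and with even gaps (left half about 100,148). The gripper is over row1, so I grip it next.

carry_out(
  rows=[
    [0,0,0,0,0,0.12,-1],
    [0,0,0,0,0,0.24,-1],
    [0,0,0,0,0,0.33,-1],
    [0,0,0,0,0,0.33,-1],
    [0,0,0,0,0,0.33,1],
  ],
)

```text
t: 11.1
tool_pos: [0.4101, 0.2598, 0.0245]
tool_rot: [3.131, -0.255, -0.001]
contact_force: [0.4, 0.1, 0.9]
opening: 0.0733
grip_force: 0.0
```

carry_out(
  rows=[
    [0,0,0,0,0,0,1],
    [0,0,0,0,0,0,1],
    [0,0,0,0,0,0,1],
    [0,0,0,0,0,0,1],
    [0,0,0,0,0,0,1],
  ],
)

```text
t: 11.6
tool_pos: [0.4121, 0.2608, 0.027]
tool_rot: [-3.129, 0.254, -0.007]
contact_force: [0.9, 0.3, 6.3]
opening: 0.054
grip_force: 86.6
```

carry_out(
  rows=[
    [0,0,0,0,0,-0.05,1],
    [0,0,0,0,0,-0.1,1],
    [0,0,0,0,0,-0.25,1],
    [0,0,0,0,0,-0.4,1],
    [0,0,0,0,0,-0.45,1],
  ],
)

```text
t: 12.1
tool_pos: [0.4124, 0.261, 0.1649]
tool_rot: [-3.127, 0.254, -0.012]
contact_force: [0.3, 0.3, -1.3]
opening: 0.055
grip_force: 86.0
```

```bash
python3 - <<'E'
from plan import *
o=get_obs();print(o['tool_pos'],o['contact_force'],o['opening'])
plan([((.456,.031,.16),-9.35),((.525,-.1975,.16),-5.4),((.525,-.1975,.09),-5.4)])
E
```

```text
[0.41237855 0.26097312 0.16494912] [ 0.32969259  0.29560009 -1.26270399] 0.054960733397747805
[-0.002, -0.002, 0.0, 0.267, 0.733, 0.015] rows 4.7 -> [0.456 0.031 0.16 ] -9.35
[0.0, 0.0, -0.022, 0.351, 0.714, 0.0] rows 4.8 -> [ 0.525  -0.1975  0.16  ] -5.4
[0.0, 0.0, 0.0, 0.0, 0.0, 0.233] rows 1.4 -> [ 0.525  -0.1975  0.09  ] -5.4
```

carry_out(
  rows=[
    [0,0,0,0.053,0.147,0.01,1],
    [0,0,0,0.107,0.293,0.01,1],
    [0,0,0,0.16,0.44,0.01,1],
    [0,0,0,0.213,0.586,0.01,1],
    [0,0,0,0.267,0.733,0.01,1],
  ],
)

```text
t: 12.6
tool_pos: [0.4527, 0.0283, 0.1552]
tool_rot: [-3.131, 0.254, 0.002]
contact_force: [1.0, 0.4, -0.9]
opening: 0.0546
grip_force: 85.9
```

carry_out(
  rows=[
    [0,0,-0.005,0.067,0.143,0,1],
    [0,0,-0.01,0.133,0.286,0,1],
    [0,0,-0.015,0.2,0.428,0,1],
    [0,0,-0.022,0.266,0.571,0,1],
    [0,0,-0.022,0.334,0.713,0,1],
  ],
)

```text
t: 13.1
tool_pos: [0.5173, -0.1989, 0.1549]
tool_rot: [-3.137, 0.146, 0.003]
contact_force: [0.3, 0.5, -1.5]
opening: 0.0547
grip_force: 85.9
```

carry_out(
  rows=[
    [0,0,0,0,0,0,1],
    [0,0,0,0,0,0.1,1],
    [0,0,0,0,0,0.22,1],
    [0,0,0,0,0,0.22,1],
    [0,0,0,0,0,0.22,1],
  ],
)

```text
t: 13.6
tool_pos: [0.5168, -0.1964, 0.0892]
tool_rot: [-3.137, 0.145, 0.005]
contact_force: [0.8, -1.3, -1.2]
opening: 0.0546
grip_force: 86.1
```

carry_out(
  rows=[
    [0,0,0,0,0,0,1],
    [0,0,0,0,0,0,1],
    [0,0,0,0,0,0,1],
  ],
)

```text
t: 13.9
tool_pos: [0.519, -0.1977, 0.0923]
tool_rot: [3.137, -0.146, 0.004]
contact_force: [0.4, 0.4, -1.7]
opening: 0.055
grip_force: 86.1
```

```bash
python3 - <<'E'
from plan import *
o=get_obs();print(o['tool_pos'],o['contact_force'],o['opening'])
plan([((.520,-.1974,.075),-5.4)])
sc=get_image('scene');im=get_image('top')
cv2.imwrite('pics/h.png',np.hstack([cv2.resize(im['img'][140:280,340:480],(400,400)),cv2.resize(sc['img'][190:330,260:400],(400,400))]))
E
```

```text
[ 0.51900049 -0.19771214  0.09229242] [ 0.39957442  0.42739831 -1.67023188] 0.055025972717676355
[0.0, -0.001, 0.0, 0.003, -0.001, 0.058] rows 0.3 -> [ 0.52   -0.1974  0.075 ] -5.4
```

View pics/h.png

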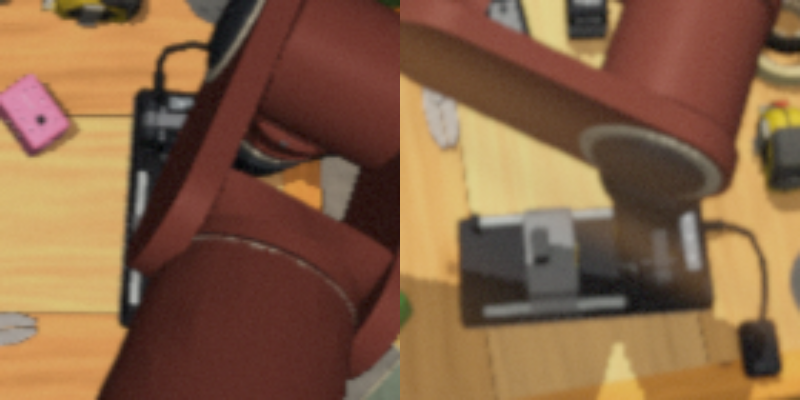

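The carriage is still drawn back (right half about 550,250), and the pack hangs between it and the post. I lower it in small steps.

carry_out(
  rows=[
    [0,0,0,0,0,0.04,1],
    [0,0,0,0,0,0.08,1],
    [0,0,0,0,0,0.1,1],
    [0,0,0,0,0,0.11,1],
    [0,0,0,0,0,0.12,1],
  ],
)

```text
t: 14.5
tool_pos: [0.518, -0.1977, 0.0539]
tool_rot: [3.137, -0.146, 0.0]
contact_force: [-0.3, -1.3, -0.5]
opening: 0.0546
grip_force: 86.6
```

carry_out(
  rows=[
    [0,0,0,0,0,0.008,1],
    [0,0,0,0,0,0.016,1],
    [0,0,0,0,0,0.022,1],
    [0,0,0,0,0,0.022,1],
  ],
)

```text
t: 14.9
tool_pos: [0.5178, -0.1977, 0.0491]
tool_rot: [3.138, -0.146, -0.002]
contact_force: [-5.4, -1.4, 8.7]
opening: 0.0549
grip_force: 87.7
```

carry_out(
  rows=[
    [0,0,0,0,0,0,-1],
    [0,0,0,0,0,0,-1],
    [0,0,0,0,0,0,-1],
    [0,0,0,0,0,-0.05,-1],
    [0,0,0,0,0,-0.15,-1],
  ],
)

```text
t: 15.4
tool_pos: [0.516, -0.1961, 0.091]
tool_rot: [-3.135, 0.146, 0.009]
contact_force: [1.2, 0.4, 0.1]
opening: 0.0851
grip_force: 0.0
```

carry_out(
  rows=[
    [0,0,0,0,0,-0.2,-1],
    [0,0,0,-0.12,0,-0.2,-1],
    [0,0,0,-0.23,0,-0.2,-1],
    [0,0,0,-0.23,0,-0.2,-1],
    [0,0,0,-0.23,0,-0.2,-1],
  ],
)

```text
t: 15.9
tool_pos: [0.4493, -0.1909, 0.1538]
tool_rot: [3.137, -0.147, 0.003]
contact_force: [0.4, -0.2, 0.6]
opening: 0.0852
grip_force: 0.0
```

carry_out(
  rows=[
    [0,0,0,0,0,0,-1],
    [0,0,0,0,0,0,-1],
    [0,0,0,0,0,0,-1],
  ],
)

```text
t: 16.2
tool_pos: [0.4498, -0.1909, 0.1527]
tool_rot: [-3.138, 0.145, 0.0]
contact_force: [0.7, -0.0, 0.7]
opening: 0.0852
grip_force: 0.0
```

```bash
python3 - <<'E'
from plan import *
o=get_obs();print(o['tool_pos'],o['contact_force'],o['opening'])
plan([((.449,-.1935,.057),-5.4)])
sc=get_image('scene');im=get_image('top')
cv2.imwrite('pics/i.png',np.hstack([cv2.resize(im['img'][140:280,340:480],(400,400)),cv2.resize(sc['img'][190:330,260:400],(400,400))]))
E
```

```text
[ 0.44977641 -0.19094623  0.15274408] [ 0.74188832 -0.01783459  0.74065509] 0.08522390868296796
[-0.0, 0.0, 0.001, -0.002, 0.009, 0.319] rows 1.9 -> [ 0.449  -0.1935  0.057 ] -5.4
```

View pics/i.png

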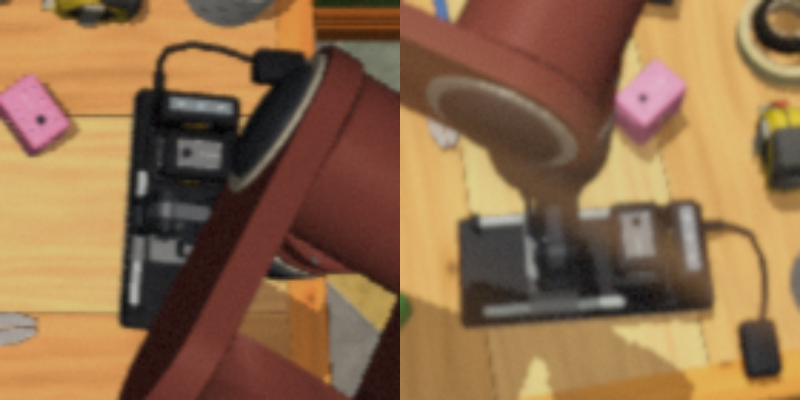

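Row1 stands in the bay a few millimetres from the post (left half about 200,152). Next I pinch the tab and push it home.

carry_out(
  rows=[
    [0,0,0,-0.002,0.009,0.15,-1],
    [0,0,0,-0.002,0.009,0.3,-1],
    [0,0,0,-0.002,0.009,0.315,-1],
    [0,0,0,-0.002,0.009,0.315,1],
    [0,0,0,-0.002,0.009,0.315,1],
  ],
  force=60,
)

```text
t: 16.8
tool_pos: [0.4499, -0.1944, 0.0606]
tool_rot: [3.137, -0.146, 0.005]
contact_force: [1.1, -0.7, 0.7]
opening: 0.0588
grip_force: 0.0
```

carry_out(
  rows=[
    [0,0,0,0,0,0,1],
    [0,0,0,0,0,0,1],
    [0,0,0,0,0,0,1],
    [0,0,0,0,0,0,1],
    [0,0,0,0,0,0,1],
  ],
)

```text
t: 17.3
tool_pos: [0.4497, -0.1935, 0.0605]
tool_rot: [-3.138, 0.146, -0.004]
contact_force: [-0.6, 4.0, 6.5]
opening: 0.021
grip_force: 59.1
```

carry_out(
  rows=[
    [0,0,0,0.02,0,0,1],
    [0,0,0,0.04,0,0,1],
    [0,0,0,0.06,0,0,1],
    [0,0,0,0.08,0,0,1],
    [0,0,0,0.09,0,0,1],
  ],
)

```text
t: 17.8
tool_pos: [0.4765, -0.196, 0.0605]
tool_rot: [-3.138, 0.146, -0.003]
contact_force: [-2.1, 3.2, 6.1]
opening: 0.0206
grip_force: 59.1
```

carry_out(
  rows=[
    [0,0,0,0.01,0,0,1],
    [0,0,0,0.02,0,0,1],
    [0,0,0,0.02,0,0,1],
  ],
)

```text
t: 18.1
tool_pos: [0.4823, -0.1966, 0.0605]
tool_rot: [-3.138, 0.146, -0.002]
contact_force: [-2.2, 4.0, 7.0]
opening: 0.0207
grip_force: 59.1
```

carry_out(
  rows=[
    [0,0,0,0.005,0,0,1],
    [0,0,0,0.01,0,0,1],
    [0,0,0,0.01,0,0,1],
    [0,0,0,0.01,0,0,1],
  ],
)

```text
t: 18.5
tool_pos: [0.4852, -0.1968, 0.0605]
tool_rot: [-3.138, 0.146, -0.002]
contact_force: [-1.8, 3.6, 7.3]
opening: 0.0207
grip_force: 59.2
```

carry_out(
  rows=[
    [0,0,0,0.005,0,0,1],
    [0,0,0,0.01,0,0,1],
    [0,0,0,0.01,0,0,1],
    [0,0,0,0.01,0,0,1],
  ],
)

```text
t: 18.9
tool_pos: [0.4865, -0.1969, 0.0605]
tool_rot: [-3.138, 0.146, 0.005]
contact_force: [-8.4, 4.4, 11.8]
opening: 0.0207
grip_force: 59.8
```

carry_out(
  rows=[
    [0,0,0,0,0,0,-1],
    [0,0,0,0,0,0,-1],
    [0,0,0,0,0,0,-1],
    [0,0,0,0,0,-0.05,-1],
    [0,0,0,0,0,-0.15,-1],
  ],
)

```text
t: 19.4
tool_pos: [0.4854, -0.1961, 0.1018]
tool_rot: [-3.136, 0.146, 0.008]
contact_force: [1.0, -0.7, 0.5]
opening: 0.0853
grip_force: 0.0
```

carry_out(
  rows=[
    [0,0,0,0,-0.05,-0.2,1],
    [0,0,0,0,-0.2,-0.3,1],
    [0,0,0,0,-0.35,-0.3,1],
    [0,0,0,0,-0.5,-0.3,1],
    [0,0,0,0,-0.65,-0.3,1],
  ],
)

```text
t: 19.9
tool_pos: [0.506, -0.0012, 0.1958]
tool_rot: [3.138, -0.147, 0.006]
contact_force: [0.8, -0.3, 0.5]
opening: 0.012
grip_force: 0.0
```

```bash
python3 - <<'E'
from plan import *
from meas import *
o=get_obs();print(o['tool_pos'],o['contact_force'],o['opening'])
plan([((.5554,.2361,.16),-9.35),((.5554,.2361,.023),-9.35)])
sc=get_image('scene');im=get_image('top')
labels(sc,[('r1',347,268,.078,8)]);labels(im,[('r1',410,190,.078,9)])
cv2.imwrite('pics/j.png',np.hstack([cv2.resize(im['img'][140:280,340:480],(400,400)),cv2.resize(sc['img'][190:330,260:400],(400,400))]))
E
```

```text
[ 0.50597023 -0.00121076  0.19578981] [ 0.79924868 -0.31577113  0.5383427 ] 0.012045667888837229
[-0.0, -0.001, 0.022, 0.09, -0.803, 0.12] rows 4.9 -> [0.5554 0.2361 0.16  ] -9.35
[0.0, 0.0, 0.0, 0.0, 0.0, 0.457] rows 2.7 -> [0.5554 0.2361 0.023 ] -9.35
r1 c [ 0.5269 -0.1967  0.078 ] longaxis deg 78.4 size [0.03  0.027]
r1 c [ 0.5266 -0.2048  0.078 ] longaxis deg 85.8 size [0.025 0.023]
```

View pics/j.png

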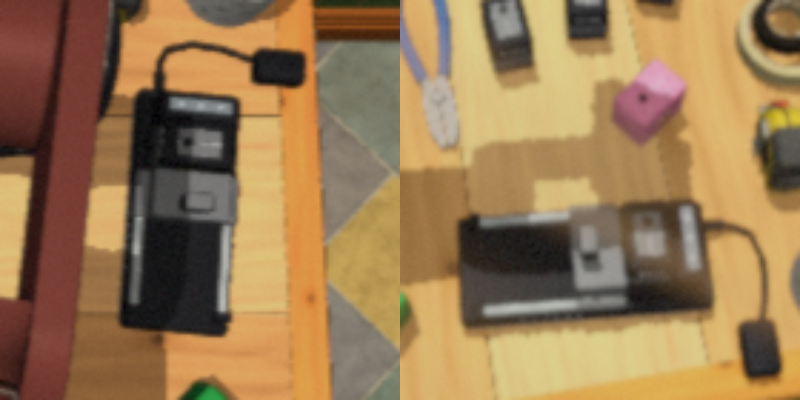

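The slide is home against row1, just as it stood at the start (left half, pack label about 200,143). I've used 12 pictures, so from here I rely mostly on numbers. Next I push the channel row forward.

carry_out(
  rows=[
    [0,0,0.005,0.018,-0.16,0.02,1],
    [0,0,0.01,0.036,-0.32,0.05,1],
    [0,0,0.015,0.054,-0.48,0.08,1],
    [0,0,0.022,0.072,-0.64,0.12,1],
    [0,0,0.022,0.09,-0.803,0.12,1],
  ],
)

```text
t: 20.5
tool_pos: [0.5541, 0.2352, 0.1561]
tool_rot: [3.13, -0.256, -0.003]
contact_force: [1.1, -0.6, -0.1]
opening: 0.0
grip_force: 0.0
```

carry_out(
  rows=[
    [0,0,0,0,0,0,1],
    [0,0,0,0,0,0.15,1],
    [0,0,0,0,0,0.27,1],
    [0,0,0,0,0,0.27,1],
    [0,0,0,0,0,0.27,1],
  ],
)

```text
t: 21.0
tool_pos: [0.5548, 0.2334, 0.0767]
tool_rot: [3.131, -0.256, -0.001]
contact_force: [0.0, 0.3, 0.7]
opening: 0.0003
grip_force: 0.0
```

carry_out(
  rows=[
    [0,0,0,0,0,0,1],
    [0,0,0,0,0,0,1],
    [0,0,0,0,0,0,1],
  ],
)

```text
t: 21.3
tool_pos: [0.556, 0.2346, 0.0786]
tool_rot: [-3.13, 0.255, -0.005]
contact_force: [-0.6, 0.7, 0.9]
opening: 0.0002
grip_force: 0.0
```

```bash
python3 - <<'E'
from plan import *
from meas import *
o=get_obs();print(o['tool_pos'],o['contact_force'],o['opening'])
plan([((.5554,.2361,.024),-9.35)])
sc=get_image('scene')
labels(sc,[('r2',290,120,.056,7),('ch',305,120,.056,7)])
E
```

```text
[0.55596011 0.23456017 0.07856213] [-0.56727784  0.67743076  0.87270478] 0.00017234025840301347
[-0.0, -0.001, 0.0, -0.003, -0.004, 0.182] rows 1.1 -> [0.5554 0.2361 0.024 ] -9.35
r2 c [0.4605 0.2532 0.056 ] longaxis deg 81.5 size [0.039 0.036]
ch c [0.5055 0.2431 0.056 ] longaxis deg 170.8 size [0.042 0.036]
```

carry_out(
  rows=[
    [0,0,0,0,-0.004,0.1,1],
    [0,0,0,0,-0.004,0.18,1],
    [0,0,0,0,-0.004,0.18,1],
    [0,0,0,0,-0.004,0.18,1],
  ],
)

```text
t: 21.75
tool_pos: [0.5548, 0.2356, 0.0226]
tool_rot: [3.131, -0.254, -0.0]
contact_force: [-0.4, 0.1, -0.4]
opening: -0.0
grip_force: 0.0
```

carry_out(
  rows=[
    [0,0,0,-0.03,0,0,1],
    [0,0,0,-0.07,0,0,1],
    [0,0,0,-0.11,0,0,1],
    [0,0,0,-0.15,0,0,1],
    [0,0,0,-0.19,0,0,1],
  ],
)

```text
t: 22.25
tool_pos: [0.4996, 0.2453, 0.0243]
tool_rot: [-3.13, 0.254, -0.008]
contact_force: [5.7, -0.0, 4.6]
opening: 0.0001
grip_force: 2.8
```

carry_out(
  rows=[
    [0,0,0,-0.03,0,0,1],
    [0,0,0,-0.06,0,0,1],
    [0,0,0,-0.09,0,0,1],
    [0,0,0,-0.12,0,0,1],
    [0,0,0,-0.12,0,0,1],
  ],
)

```text
t: 22.75
tool_pos: [0.4623, 0.251, 0.0229]
tool_rot: [-3.131, 0.253, -0.001]
contact_force: [1.5, 0.1, 1.3]
opening: 0.0002
grip_force: 1.1
```

carry_out(
  rows=[
    [0,0,0,-0.01,0,0,1],
    [0,0,0,-0.02,0,0,1],
    [0,0,0,-0.03,0,0,1],
    [0,0,0,-0.03,0,0,1],
  ],
)

```text
t: 23.15
tool_pos: [0.4544, 0.2521, 0.0226]
tool_rot: [-3.131, 0.255, -0.001]
contact_force: [4.1, -0.8, 2.5]
opening: -0.0002
grip_force: 2.0
```

carry_out(
  rows=[
    [0,0,0,-0.01,0,0,1],
    [0,0,0,-0.02,0,0,1],
    [0,0,0,-0.02,0,0,1],
    [0,0,0,-0.02,0,0,1],
  ],
)

```text
t: 23.55
tool_pos: [0.4482, 0.253, 0.0223]
tool_rot: [-3.131, 0.255, 0.0]
contact_force: [3.8, 1.2, 3.0]
opening: -0.0003
grip_force: 1.9
```

carry_out(
  rows=[
    [0,0,0,-0.007,0,0,1],
    [0,0,0,-0.014,0,0,1],
    [0,0,0,-0.014,0,0,1],
    [0,0,0,-0.014,0,0,1],
  ],
)

```text
t: 23.95
tool_pos: [0.4456, 0.2532, 0.0226]
tool_rot: [3.131, -0.254, 0.006]
contact_force: [8.6, -2.6, 0.1]
opening: 0.0
grip_force: 4.6
```

carry_out(
  rows=[
    [0,0,0,0.02,0,0,1],
    [0,0,0,0.04,0,-0.1,1],
    [0,0,0,0.05,0,-0.25,1],
    [0,0,0,0.05,0,-0.4,1],
    [0,0,0,0.05,0,-0.4,-1],
  ],
  force=80,
)

```text
t: 24.45
tool_pos: [0.4614, 0.2527, 0.1485]
tool_rot: [-3.127, 0.254, -0.011]
contact_force: [0.9, 0.6, -0.3]
opening: 0.0136
grip_force: 0.0
```

```bash
python3 - <<'E'
from plan import *
from meas import *
o=get_obs();print(o['tool_pos'],o['contact_force'],o['opening'])
sc=get_image('scene');im=get_image('top')
cv2.imwrite('pics/k.png',sc['img'])
B=[('n1',352,171,.052,8),('n2',326,183,.052,8),('n3',298,194,.052,8)]
labels(sc,B)
labels(im,[('n1',295,163,.052,9),('n2',305,194,.052,9),('n3',314,226,.052,9)])
plan([((.4467,.0195,.16),3.5),((.4467,.0195,.024),3.5)])
E
```

```text
[0.46141865 0.25267126 0.1484683 ] [ 0.9457412   0.5891624  -0.26936634] 0.013580950454287729
n1 c [0.5955 0.064  0.052 ] longaxis deg 71.8 size [0.04  0.025]
n2 c [0.5221 0.0389 0.052 ] longaxis deg 79.2 size [0.037 0.026]
n3 c [0.4467 0.019  0.052 ] longaxis deg 93.6 size [0.039 0.029]
n1 c [0.5969 0.0656 0.052 ] longaxis deg 72.1 size [0.039 0.023]
n2 c [0.523  0.0393 0.052 ] longaxis deg 83.9 size [0.036 0.023]
n3 c [0.4476 0.019  0.052 ] longaxis deg 96.1 size [0.039 0.024]
[-0.0, 0.0, -0.071, 0.087, 0.769, -0.059] rows 4.7 -> [0.4467 0.0195 0.16  ] 3.5
[0.0, 0.0, 0.0, 0.0, 0.0, 0.453] rows 2.7 -> [0.4467 0.0195 0.024 ] 3.5
```

carry_out(
  rows=[
    [0,0,-0.02,0.018,0.155,-0.04,-1],
    [0,0,-0.04,0.036,0.31,-0.04,-1],
    [0,0,-0.06,0.054,0.465,-0.04,-1],
    [0,0,-0.08,0.072,0.62,-0.04,-1],
    [0,0,-0.08,0.088,0.77,-0.04,-1],
  ],
)

```text
t: 25.05
tool_pos: [0.4449, 0.0179, 0.1511]
tool_rot: [-3.137, -0.142, 0.01]
contact_force: [1.1, 0.2, 1.0]
opening: 0.0856
grip_force: 0.0
```

carry_out(
  rows=[
    [0,0,0,0,0,0,-1],
    [0,0,0,0,0,0.1,-1],
    [0,0,0,0,0,0.15,-1],
    [0,0,0,0,0,0.15,-1],
    [0,0,0,0,0,0.15,-1],
  ],
)

```text
t: 25.55
tool_pos: [0.4463, 0.0198, 0.1077]
tool_rot: [-3.137, -0.141, 0.006]
contact_force: [-0.3, 0.7, 1.0]
opening: 0.0854
grip_force: 0.0
```

```bash
python3 - <<'E'
from plan import *
o=get_obs();print(o['tool_pos'],o['contact_force'],o['opening'])
plan([((.447,.019,.026),5)])
plan([((.447,.019,.16),5),((.4586,.2520,.16),-9.35),((.4586,.252,.06),-9.35)],np.array([.447,.019,.026]),tool(5))
E
```

```text
[0.44626863 0.01981262 0.10770775] [-0.27623655  0.67537433  0.9900881 ] 0.08542775218907883
[-0.0, 0.001, 0.001, 0.003, 0.003, 0.272] rows 1.6 -> [0.447 0.019 0.026] 5
[0.0, 0.0, 0.0, 0.0, 0.0, -0.447] rows 2.7 -> [0.447 0.019 0.16 ] 5
[0.0, 0.0, 0.08, 0.106, -0.77, 0.0] rows 4.7 -> [0.4586 0.252  0.16  ] -9.35
[0.0, 0.0, 0.0, 0.0, 0.0, 0.333] rows 2.0 -> [0.4586 0.252  0.06  ] -9.35
```

carry_out(
  rows=[
    [0,0,0,0.003,0.003,0.14,-1],
    [0,0,0,0.003,0.003,0.27,-1],
    [0,0,0,0.003,0.003,0.27,-1],
    [0,0,0,0.003,0.003,0.27,1],
    [0,0,0,0.003,0.003,0.27,1],
  ],
)

```text
t: 26.05
tool_pos: [0.4507, 0.0182, 0.0309]
tool_rot: [3.138, 0.141, 0.007]
contact_force: [0.3, 0.4, -0.4]
opening: 0.0589
grip_force: 0.0
```

carry_out(
  rows=[
    [0,0,0,0,0,0,1],
    [0,0,0,0,0,0,1],
    [0,0,0,0,0,0,1],
    [0,0,0,0,0,0,1],
  ],
)

```text
t: 26.45
tool_pos: [0.4515, 0.018, 0.0316]
tool_rot: [3.138, 0.14, 0.01]
contact_force: [-0.0, 0.3, 6.9]
opening: 0.0541
grip_force: 86.7
```

carry_out(
  rows=[
    [0,0,0,0,0,-0.1,1],
    [0,0,0,0,0,-0.25,1],
    [0,0,0,0,0,-0.4,1],
    [0,0,0,0,0,-0.4,1],
    [0,0,0,0,0,-0.4,1],
  ],
)

```text
t: 26.95
tool_pos: [0.4494, 0.0181, 0.1501]
tool_rot: [3.138, 0.14, 0.006]
contact_force: [0.1, 0.4, -2.9]
opening: 0.054
grip_force: 85.9
```

carry_out(
  rows=[
    [0,0,0.02,0.021,-0.154,0,1],
    [0,0,0.04,0.042,-0.308,0,1],
    [0,0,0.06,0.063,-0.462,0,1],
    [0,0,0.08,0.084,-0.616,0,1],
    [0,0,0.08,0.106,-0.77,0,1],
  ],
)

```text
t: 27.45
tool_pos: [0.4578, 0.2523, 0.1455]
tool_rot: [3.129, -0.256, -0.006]
contact_force: [0.7, -0.6, -2.5]
opening: 0.0541
grip_force: 85.9
```

carry_out(
  rows=[
    [0,0,0,0,0,0,1],
    [0,0,0,0,0,0.1,1],
    [0,0,0,0,0,0.27,1],
    [0,0,0,0,0,0.27,1],
    [0,0,0,0,0,0.27,1],
  ],
)

```text
t: 27.95
tool_pos: [0.4573, 0.2496, 0.064]
tool_rot: [3.128, -0.255, -0.01]
contact_force: [-0.0, 0.8, -3.2]
opening: 0.0543
grip_force: 86.4
```

carry_out(
  rows=[
    [0,0,0,0,0,0,1],
    [0,0,0,0,0,0,1],
    [0,0,0,0,0,0,1],
  ],
)

```text
t: 28.25
tool_pos: [0.4599, 0.2511, 0.068]
tool_rot: [-3.131, 0.255, -0.001]
contact_force: [-0.5, -0.0, -1.9]
opening: 0.054
grip_force: 86.4
```

```bash
python3 - <<'E'
from plan import *
o=get_obs();print(o['tool_pos'],o['contact_force'],o['opening'])
plan([((.4586,.252,.052),-9.35)])
E
```

```text
[0.45991627 0.25110673 0.06801205] [-0.50281848 -0.02808527 -1.92269593] 0.054004606216971486
[-0.0, -0.0, 0.0, -0.005, -0.002, 0.053] rows 0.3 -> [0.4586 0.252  0.052 ] -9.35
```

carry_out(
  rows=[
    [0,0,0,0.008,-0.002,0.02,1],
    [0,0,0,0.008,-0.002,0.035,1],
    [0,0,0,0.008,-0.002,0.05,1],
    [0,0,0,0.008,-0.002,0.065,1],
    [0,0,0,0.008,-0.002,0.08,1],
  ],
)

```text
t: 28.75
tool_pos: [0.462, 0.2512, 0.0427]
tool_rot: [3.131, -0.254, -0.001]
contact_force: [-0.2, -2.1, -1.7]
opening: 0.0541
grip_force: 86.4
```

carry_out(
  rows=[
    [0,0,0,0,0,0.01,1],
    [0,0,0,0,0,0.02,1],
    [0,0,0,0,0,0.03,1],
    [0,0,0,0,0,0.035,1],
    [0,0,0,0,0,0.035,1],
  ],
)

```text
t: 29.25
tool_pos: [0.4624, 0.2514, 0.0357]
tool_rot: [3.13, -0.254, -0.002]
contact_force: [-9.2, -4.6, 16.4]
opening: 0.0541
grip_force: 88.7
```

carry_out(
  rows=[
    [0,0,0,0,0,-0.01,-1],
    [0,0,0,0,0,-0.01,-1],
    [0,0,0,0,0,-0.01,-1],
    [0,0,0,0,0,-0.05,-1],
    [0,0,0,0,0,-0.15,-1],
  ],
)

```text
t: 29.75
tool_pos: [0.4597, 0.2503, 0.0755]
tool_rot: [3.128, -0.254, -0.01]
contact_force: [0.4, 0.4, 0.1]
opening: 0.0858
grip_force: 0.0
```

carry_out(
  rows=[
    [0,0,0,0,0,-0.2,-1],
    [0,0,0,0.05,0.1,-0.3,-1],
    [0,0,0,0.1,0.25,-0.3,-1],
    [0,0,0,0.15,0.4,-0.3,-1],
    [0,0,0,0.15,0.4,-0.3,-1],
  ],
)

```text
t: 30.25
tool_pos: [0.4884, 0.1214, 0.1693]
tool_rot: [3.129, -0.264, 0.004]
contact_force: [-0.9, 0.9, -0.4]
opening: 0.0855
grip_force: 0.0
```

```bash
python3 - <<'E'
from plan import *
from meas import *
o=get_obs();print(o['tool_pos'],o['contact_force'],o['opening'])
sc=get_image('scene');im=get_image('top')
F=np.array([.3598,.2678]);u=np.array([.9867,-.1625])
B=[(n,*proj(sc,[*(F+x*u),.056]),.056,6) for n,x in(('s1',.019),('s2',.057),('s3',.099))]
r=labels(sc,B)
for k in r: print(k,'x_ch',round(float((r[k][0][:2]-F)@u),4))
labels(sc,[('n1',352,171,.052,8),('n2',326,183,.052,8)])
labels(im,[('n1',295,163,.052,9),('n2',305,194,.052,9)])
plan([((.5226,.039,.12),-7),((.5226,.039,.028),-7)])
plan([((.5226,.039,.15),-7),((.3598+.144*.9867,.2681-.144*.1625,.15),-9.35)],np.array([.5226,.039,.028]),tool(-7))
E
```

```text
[0.48839439 0.12139272 0.16933029] [-0.9154868   0.90288217 -0.3651786 ] 0.08547147170460367
s1 c [0.3779 0.2641 0.056 ] longaxis deg 79.2 size [0.048 0.024]
s2 c [0.415  0.2581 0.056 ] longaxis deg 83.0 size [0.046 0.03 ]
s3 c [0.46   0.2515 0.056 ] longaxis deg 81.7 size [0.046 0.036]
s1 x_ch 0.0185
s2 x_ch 0.0561
s3 x_ch 0.1016
n1 c [0.5954 0.0641 0.052 ] longaxis deg 71.5 size [0.041 0.025]
n2 c [0.5207 0.0309 0.052 ] longaxis deg 79.3 size [0.022 0.019]
n1 c [0.5968 0.0655 0.052 ] longaxis deg 72.5 size [0.039 0.023]
n2 c [0.5223 0.0314 0.052 ] longaxis deg 85.0 size [0.017 0.007]
[-0.0, -0.0, -0.014, 0.162, 0.263, 0.161] rows 2.1 -> [0.5226 0.039  0.12  ] -7
[0.0, 0.0, 0.0, 0.0, 0.0, 0.307] rows 1.8 -> [0.5226 0.039  0.028 ] -7
[0.0, 0.0, 0.0, 0.0, 0.0, -0.407] rows 2.4 -> [0.5226 0.039  0.15  ] -7
[0.0, 0.0, 0.013, -0.152, -0.672, 0.0] rows 4.1 -> [0.5019 0.2447 0.15  ] -9.35
```

The n2 label readings changed in both views (cut off), so the pack has probably been knocked. I'm looking again over a wider area.

```bash
python3 - <<'E'
from plan import *
from meas import *
sc=get_image('scene');im=get_image('top')
cv2.imwrite('pics/l.png',np.hstack([cv2.resize(im['img'][140:280,250:410],(400,350),interpolation=cv2.INTER_CUBIC),cv2.resize(sc['img'][140:280,260:420],(400,350),interpolation=cv2.INTER_CUBIC)]))
for n,i in(('sc',sc),('top',im)):
    p=proj(i,[.522,.022,.052]);print(p)
    labels(i,[(n,*p,.052,10)])
E
```

```text
[326.02943449 191.16874719]
sc c [0.5209 0.0328 0.052 ] longaxis deg 8.0 size [0.019 0.019]
[312.44654713 193.54259634]
top c [0.5219 0.031  0.052 ] longaxis deg 56.4 size [0.019 0.01 ]
```

View pics/l.png

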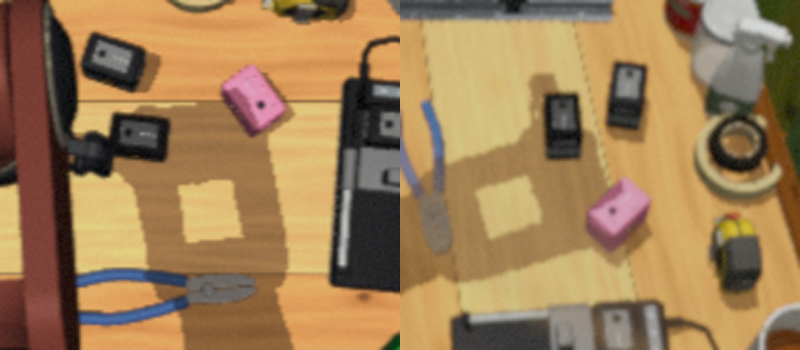

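n2 hasn't moved (left half about 140,135); it was only in the arm's shadow. I continue with n2.

carry_out(
  rows=[
    [0,0,-0.013,0.08,0.13,0.05,-1],
    [0,0,-0.013,0.155,0.26,0.15,-1],
    [0,0,-0.013,0.155,0.26,0.15,-1],
    [0,0,-0.013,0.155,0.26,0.15,-1],
    [0,0,-0.013,0.155,0.26,0.15,-1],
  ],
)

```text
t: 30.95
tool_pos: [0.5206, 0.0425, 0.1233]
tool_rot: [-3.135, 0.188, -0.001]
contact_force: [0.0, 0.3, -0.2]
opening: 0.0853
grip_force: 0.0
```

carry_out(
  rows=[
    [0,0,0,0,0,0,-1],
    [0,0,0,0,0,0,-1],
    [0,0,0,0,0,0,-1],
  ],
)

```text
t: 31.25
tool_pos: [0.5207, 0.0419, 0.1235]
tool_rot: [-3.136, 0.188, -0.002]
contact_force: [-0.7, 0.1, -0.6]
opening: 0.0856
grip_force: 0.0
```

```bash
python3 - <<'E'
from plan import *
o=get_obs();print(o['tool_pos'],o['contact_force'],o['opening'])
plan([((.5226,.039,.029),-7)])
E
```

```text
[0.52072381 0.04185311 0.12348449] [-0.73716775  0.1359536  -0.57256998] 0.08559159094780043
[-0.0, -0.0, 0.001, 0.007, 0.009, 0.315] rows 1.9 -> [0.5226 0.039  0.029 ] -7
```

carry_out(
  rows=[
    [0,0,0,0.007,0.009,0.15,-1],
    [0,0,0,0.007,0.009,0.3,-1],
    [0,0,0,0.007,0.009,0.315,-1],
    [0,0,0,0.007,0.009,0.315,-1],
    [0,0,0,0.007,0.009,0.315,1],
  ],
)

```text
t: 31.75
tool_pos: [0.5241, 0.0382, 0.0307]
tool_rot: [3.136, -0.19, 0.006]
contact_force: [-0.4, 0.3, 0.5]
opening: 0.0732
grip_force: 0.0
```

carry_out(
  rows=[
    [0,0,0,0,0,0,1],
    [0,0,0,0,0,0,1],
    [0,0,0,0,0,0,1],
    [0,0,0,0,0,0,1],
    [0,0,0,0,0,0,1],
  ],
)

```text
t: 32.25
tool_pos: [0.5251, 0.0381, 0.0317]
tool_rot: [-3.136, 0.19, -0.01]
contact_force: [-0.2, 1.1, 6.2]
opening: 0.0546
grip_force: 86.7
```

carry_out(
  rows=[
    [0,0,0,0,0,-0.1,1],
    [0,0,0,0,0,-0.25,1],
    [0,0,0,0,0,-0.4,1],
    [0,0,0,0,0,-0.4,1],
    [0,0,0,0,0,-0.4,1],
  ],
)

```text
t: 32.75
tool_pos: [0.5232, 0.0381, 0.1503]
tool_rot: [3.136, -0.19, 0.006]
contact_force: [-0.4, 0.6, -3.4]
opening: 0.054
grip_force: 85.7
```

carry_out(
  rows=[
    [0,0,0.003,-0.03,-0.134,0,1],
    [0,0,0.006,-0.06,-0.268,0,1],
    [0,0,0.01,-0.09,-0.402,0,1],
    [0,0,0.013,-0.12,-0.536,0,1],
    [0,0,0.013,-0.152,-0.672,0,1],
  ],
)

```text
t: 33.25
tool_pos: [0.4993, 0.2448, 0.1454]
tool_rot: [3.129, -0.255, -0.007]
contact_force: [1.0, -0.4, -2.2]
opening: 0.0542
grip_force: 85.8
```

carry_out(
  rows=[
    [0,0,0,0,0,0,1],
    [0,0,0,0,0,0.1,1],
    [0,0,0,0,0,0.27,1],
    [0,0,0,0,0,0.27,1],
    [0,0,0,0,0,0.27,1],
  ],
)

```text
t: 33.75
tool_pos: [0.4992, 0.2426, 0.0647]
tool_rot: [3.129, -0.255, -0.009]
contact_force: [1.0, -0.1, -2.0]
opening: 0.054
grip_force: 86.2
```

carry_out(
  rows=[
    [0,0,0,0,0,0,1],
    [0,0,0,0,0,0,1],
    [0,0,0,0,0,0,1],
    [0,0,0,0,0,0,1],
  ],
)

```text
t: 34.15
tool_pos: [0.5022, 0.244, 0.0687]
tool_rot: [-3.13, 0.254, -0.003]
contact_force: [-0.1, -0.1, -2.1]
opening: 0.0541
grip_force: 86.2
```

```bash
python3 - <<'E'
from plan import *
o=get_obs();print(o['tool_pos'],o['contact_force'],o['opening'])
plan([((.3598+.144*.9867,.2683-.144*.1625,.052),-9.35)])
E
```

```text
[0.50222708 0.24403861 0.0687113 ] [-0.10946568 -0.05701815 -2.08746459] 0.054055667092607076
[-0.0, -0.001, 0.0, -0.002, -0.003, 0.056] rows 0.3 -> [0.5019 0.2449 0.052 ] -9.35
```

carry_out(
  rows=[
    [0,0,0,0.006,-0.003,0.02,1],
    [0,0,0,0.006,-0.003,0.035,1],
    [0,0,0,0.006,-0.003,0.05,1],
    [0,0,0,0.006,-0.003,0.065,1],
    [0,0,0,0.006,-0.003,0.08,1],
  ],
)

```text
t: 34.65
tool_pos: [0.5031, 0.2444, 0.0426]
tool_rot: [3.131, -0.254, -0.001]
contact_force: [-0.7, 0.5, -1.8]
opening: 0.0541
grip_force: 86.2
```

carry_out(
  rows=[
    [0,0,0,0,0,0.01,1],
    [0,0,0,0,0,0.02,1],
    [0,0,0,0,0,0.03,1],
    [0,0,0,0,0,0.032,1],
    [0,0,0,0,0,0.032,1],
  ],
)

```text
t: 35.15
tool_pos: [0.5035, 0.2445, 0.0359]
tool_rot: [3.131, -0.254, -0.002]
contact_force: [-5.7, -3.1, 11.1]
opening: 0.0544
grip_force: 87.9
```

carry_out(
  rows=[
    [0,0,0,0,0,-0.01,-1],
    [0,0,0,0,0,-0.01,-1],
    [0,0,0,0,0,-0.01,-1],
    [0,0,0,0,0,-0.05,-1],
    [0,0,0,0,0,-0.15,-1],
  ],
)

```text
t: 35.65
tool_pos: [0.5009, 0.2436, 0.0764]
tool_rot: [3.129, -0.254, -0.01]
contact_force: [0.4, 0.5, -0.1]
opening: 0.0855
grip_force: 0.0
```

carry_out(
  rows=[
    [0,0,0,0,0,-0.2,-1],
    [0,0,0.01,0.05,0.1,-0.3,-1],
    [0,0,0.02,0.1,0.25,-0.3,-1],
    [0,0,0.04,0.15,0.4,-0.3,-1],
    [0,0,0.05,0.17,0.4,-0.3,-1],
  ],
)

```text
t: 36.15
tool_pos: [0.5352, 0.1135, 0.1703]
tool_rot: [3.099, -0.51, 0.004]
contact_force: [-0.6, 1.1, 0.3]
opening: 0.0857
grip_force: 0.0
```

```bash
python3 - <<'E'
from plan import *
from meas import *
o=get_obs();print(o['tool_pos'],o['contact_force'],o['opening'])
sc=get_image('scene');im=get_image('top')
F=np.array([.3598,.2678]);u=np.array([.9867,-.1625])
B=[(n,*proj(sc,[*(F+x*u),.056]),.056,6) for n,x in(('s1',.019),('s2',.057),('s3',.100),('s4',.1435))]
r=labels(sc,B)
for k in r: print(k,'x_ch',round(float((r[k][0][:2]-F)@u),4))
labels(sc,[('n1',352,171,.052,9)])
labels(im,[('n1',295,163,.052,9)])
plan([((.596,.0648,.12),-18),((.596,.0648,.029),-18)])
plan([((.596,.0648,.15),-18),((.3598+.188*.9867,.2683-.188*.1625,.15),-9.35)],np.array([.596,.0648,.029]),tool(-18))
E
```

```text
[0.53522025 0.11352239 0.17031306] [-0.6327002   1.12736628  0.28518669] 0.08573358143733574
s1 c [0.3777 0.2641 0.056 ] longaxis deg 83.9 size [0.039 0.026]
s2 c [0.4149 0.2579 0.056 ] longaxis deg 83.0 size [0.046 0.026]
s3 c [0.4529 0.2515 0.056 ] longaxis deg 82.0 size [0.046 0.027]
s4 c [0.5002 0.2438 0.056 ] longaxis deg 80.8 size [0.039 0.025]
s1 x_ch 0.0183
s2 x_ch 0.056
s3 x_ch 0.0945
s4 x_ch 0.1425
n1 c [0.5963 0.0664 0.052 ] longaxis deg 71.5 size [0.035 0.025]
n1 c [0.5974 0.0668 0.052 ] longaxis deg 73.1 size [0.038 0.023]
[-0.0, -0.0, -0.002, 0.248, 0.1, 0.165] rows 1.9 -> [0.596  0.0648 0.12  ] -18
[0.0, 0.0, 0.0, 0.0, 0.0, 0.303] rows 1.8 -> [0.596  0.0648 0.029 ] -18
[0.0, 0.0, 0.0, 0.0, 0.0, -0.403] rows 2.4 -> [0.596  0.0648 0.15  ] -18
[0.0, 0.0, -0.048, -0.339, -0.496, 0.0] rows 3.6 -> [0.5453 0.2378 0.15  ] -9.35
```

carry_out(
  rows=[
    [0,0,0,0.12,0.05,0.05,-1],
    [0,0,0,0.245,0.098,0.15,-1],
    [0,0,0,0.245,0.098,0.15,-1],
    [0,0,0,0.245,0.098,0.15,-1],
    [0,0,0,0.245,0.098,0.15,-1],
  ],
)

```text
t: 36.75
tool_pos: [0.5948, 0.0682, 0.1246]
tool_rot: [-3.102, 0.496, -0.001]
contact_force: [-0.1, 0.6, 0.0]
opening: 0.0854
grip_force: 0.0
```

carry_out(
  rows=[
    [0,0,0,0,0,0,-1],
    [0,0,0,0,0,0,-1],
    [0,0,0,0,0,0,-1],
  ],
)

```text
t: 37.05
tool_pos: [0.5949, 0.0674, 0.1248]
tool_rot: [-3.102, 0.498, -0.003]
contact_force: [0.4, 0.4, 0.1]
opening: 0.0856
grip_force: 0.0
```

```bash
python3 - <<'E'
from plan import *
from meas import *
o=get_obs();print(o['tool_pos'],o['contact_force'],o['opening'])
plan([((.596,.065,.029),-18)])
sc=get_image('scene');labels(sc,[('n1',352,171,.052,9)])
E
```

```text
[0.59491687 0.06735624 0.12481138] [0.38165602 0.43926233 0.05192881] 0.08560411485070364
[-0.0, -0.001, -0.001, 0.005, 0.007, 0.319] rows 1.9 -> [0.596 0.065 0.029] -18
n1 c [0.5928 0.0619 0.052 ] longaxis deg 69.7 size [0.031 0.022]
```

carry_out(
  rows=[
    [0,0,0,0.003,0.007,0.15,-1],
    [0,0,0,0.003,0.007,0.3,-1],
    [0,0,0,0.003,0.007,0.318,-1],
    [0,0,0,0.003,0.007,0.318,-1],
    [0,0,0,0.003,0.007,0.318,1],
  ],
)

```text
t: 37.6
tool_pos: [0.5968, 0.0646, 0.0308]
tool_rot: [-3.101, 0.499, -0.006]
contact_force: [0.1, 0.5, 1.1]
opening: 0.073
grip_force: 0.0
```

carry_out(
  rows=[
    [0,0,0,0,0,0,1],
    [0,0,0,0,0,0,1],
    [0,0,0,0,0,0,1],
    [0,0,0,0,0,0,1],
    [0,0,0,0,0,0,1],
  ],
)

```text
t: 38.1
tool_pos: [0.5979, 0.0645, 0.032]
tool_rot: [-3.101, 0.499, -0.01]
contact_force: [-0.3, 0.7, 6.4]
opening: 0.054
grip_force: 87.2
```

carry_out(
  rows=[
    [0,0,0,0,0,-0.1,1],
    [0,0,0,0,0,-0.25,1],
    [0,0,0,0,0,-0.4,1],
    [0,0,0,0,0,-0.4,1],
    [0,0,0,0,0,-0.4,1],
  ],
)

```text
t: 38.6
tool_pos: [0.5959, 0.0645, 0.1504]
tool_rot: [-3.101, 0.499, -0.006]
contact_force: [-0.3, 0.9, -3.2]
opening: 0.0541
grip_force: 86.3
```

carry_out(
  rows=[
    [0,0,-0.01,-0.07,-0.1,0,1],
    [0,0,-0.02,-0.14,-0.2,0,1],
    [0,0,-0.04,-0.21,-0.3,0,1],
    [0,0,-0.048,-0.28,-0.4,0,1],
    [0,0,-0.048,-0.335,-0.496,0,1],
  ],
)

```text
t: 39.1
tool_pos: [0.5436, 0.2382, 0.145]
tool_rot: [3.129, -0.263, -0.008]
contact_force: [0.2, 0.6, -2.6]
opening: 0.0545
grip_force: 86.1
```

carry_out(
  rows=[
    [0,0,0,0,0,0,1],
    [0,0,0,0,0,0.1,1],
    [0,0,0,0,0,0.27,1],
    [0,0,0,0,0,0.27,1],
    [0,0,0,0,0,0.27,1],
  ],
)

```text
t: 39.6
tool_pos: [0.5442, 0.2362, 0.0645]
tool_rot: [3.128, -0.265, -0.009]
contact_force: [0.4, -0.5, -1.7]
opening: 0.054
grip_force: 86.2
```

carry_out(
  rows=[
    [0,0,0,0,0,0,1],
    [0,0,0,0,0,0,1],
    [0,0,0,0,0,0,1],
    [0,0,0,0,0,0,1],
  ],
)

```text
t: 40.0
tool_pos: [0.5472, 0.2375, 0.0688]
tool_rot: [-3.13, 0.264, -0.004]
contact_force: [0.1, 0.3, -1.6]
opening: 0.0544
grip_force: 86.2
```

```bash
python3 - <<'E'
from plan import *
o=get_obs();print(o['tool_pos'],o['contact_force'],o['opening'])
plan([((.3598+.188*.9867,.2683-.188*.1625,.052),-9.35)])
E
```

```text
[0.5471722  0.23754256 0.06881125] [ 0.13121491  0.29528659 -1.63103679] 0.054392133218408925
[-0.0, -0.001, -0.002, -0.006, 0.0, 0.056] rows 0.3 -> [0.5453 0.2378 0.052 ] -9.35
```

carry_out(
  rows=[
    [0,0,-0.002,0,0,0.02,1],
    [0,0,-0.002,0,0,0.035,1],
    [0,0,-0.002,0,0,0.05,1],
    [0,0,-0.002,0,0,0.065,1],
    [0,0,-0.002,0,0,0.08,1],
  ],
)

```text
t: 40.5
tool_pos: [0.5461, 0.2373, 0.0426]
tool_rot: [3.131, -0.254, -0.001]
contact_force: [0.4, 0.1, -2.5]
opening: 0.0538
grip_force: 86.2
```

carry_out(
  rows=[
    [0,0,0,0,0,0.01,1],
    [0,0,0,0,0,0.02,1],
    [0,0,0,0,0,0.03,1],
    [0,0,0,0,0,0.032,1],
    [0,0,0,0,0,0.032,1],
  ],
)

```text
t: 41.0
tool_pos: [0.5466, 0.2374, 0.0361]
tool_rot: [3.131, -0.254, -0.001]
contact_force: [-7.0, -2.8, 11.6]
opening: 0.054
grip_force: 87.8
```

carry_out(
  rows=[
    [0,0,0,0,0,-0.01,-1],
    [0,0,0,0,0,-0.01,-1],
    [0,0,0,0,0,-0.01,-1],
    [0,0,0,0,0,-0.05,-1],
    [0,0,0,0,0,-0.15,-1],
  ],
)

```text
t: 41.5
tool_pos: [0.5438, 0.2366, 0.0762]
tool_rot: [3.129, -0.254, -0.01]
contact_force: [-0.4, -0.5, -0.9]
opening: 0.0856
grip_force: 0.0
```

carry_out(
  rows=[
    [0,0,0,0,0,-0.2,1],
    [0,0,0,0.06,0,-0.22,1],
    [0,0,0,0.125,0,-0.22,1],
    [0,0,0,0.125,0,-0.22,1],
    [0,0,0,0.125,0,-0.22,1],
  ],
)

```text
t: 42.0
tool_pos: [0.5829, 0.2312, 0.1446]
tool_rot: [3.131, -0.255, -0.001]
contact_force: [-0.3, -0.5, -0.1]
opening: 0.0123
grip_force: 0.0
```

carry_out(
  rows=[
    [0,0,0,0,0,0,1],
    [0,0,0,0,0,0,1],
    [0,0,0,0,0,0,1],
  ],
)

```text
t: 42.3
tool_pos: [0.5826, 0.2314, 0.1442]
tool_rot: [3.131, -0.254, -0.002]
contact_force: [0.1, 0.1, -0.9]
opening: 0.0003
grip_force: 0.0
```

```bash
python3 - <<'E'
from plan import *
from meas import *
o=get_obs();print(o['tool_pos'],o['contact_force'],o['opening'])
sc=get_image('scene')
F=np.array([.3598,.2678]);u=np.array([.9867,-.1625]);print((o['tool_pos'][:2]-F)@u)
B=[(n,*proj(sc,[*(F+x*u),.056]),.056,6) for n,x in(('s3',.096),('s4',.1425),('s5',.188))]
r=labels(sc,B)
for k in r: print(k,'x_ch',round(float((r[k][0][:2]-F)@u),4))
plan([((.3598+.225*.9867,.2683-.225*.1625,.024),-9.35)])
E
```

```text
[0.58258835 0.23138813 0.14419476] [ 0.12610887  0.08917833 -0.85590588] 0.00027829072093969373
0.22574219292669093
s3 c [0.4542 0.2525 0.056 ] longaxis deg 82.0 size [0.046 0.025]
s4 c [0.5015 0.2459 0.056 ] longaxis deg 80.7 size [0.046 0.036]
s5 c [0.5444 0.2371 0.056 ] longaxis deg 80.2 size [0.046 0.024]
s3 x_ch 0.0957
s4 x_ch 0.1434
s5 x_ch 0.1872
[0.0, 0.0, 0.0, -0.003, -0.001, 0.401] rows 2.4 -> [0.5818 0.2317 0.024 ] -9.35
```

carry_out(
  rows=[
    [0,0,0,0.004,0,0.13,1],
    [0,0,0,0.004,0,0.26,1],
    [0,0,0,0.004,0,0.4,1],
    [0,0,0,0.004,0,0.4,1],
    [0,0,0,0.004,0,0.4,1],
  ],
)

```text
t: 42.85
tool_pos: [0.5839, 0.231, 0.0244]
tool_rot: [3.131, -0.254, -0.003]
contact_force: [0.3, 0.9, 0.8]
opening: -0.0001
grip_force: 0.0
```

carry_out(
  rows=[
    [0,0,0,-0.02,0,0,1],
    [0,0,0,-0.04,0,0,1],
    [0,0,0,-0.06,0,0,1],
    [0,0,0,-0.07,0,0,1],
    [0,0,0,-0.07,0,0,1],
  ],
)

```text
t: 43.35
tool_pos: [0.5655, 0.235, 0.027]
tool_rot: [-3.13, 0.254, -0.008]
contact_force: [4.1, 0.3, 2.2]
opening: -0.0002
grip_force: 2.3
```

carry_out(
  rows=[
    [0,0,0,-0.006,0,0,1],
    [0,0,0,-0.012,0,0,1],
    [0,0,0,-0.012,0,0,1],
    [0,0,0,-0.012,0,0,1],
  ],
)

```text
t: 43.75
tool_pos: [0.5618, 0.2353, 0.026]
tool_rot: [-3.13, 0.255, -0.005]
contact_force: [4.6, 1.2, 4.0]
opening: 0.0001
grip_force: 2.6
```

carry_out(
  rows=[
    [0,0,0,-0.006,0,0,1],
    [0,0,0,-0.012,0,0,1],
    [0,0,0,-0.012,0,0,1],
    [0,0,0,-0.012,0,0,1],
  ],
)

```text
t: 44.15
tool_pos: [0.5584, 0.2357, 0.026]
tool_rot: [-3.13, 0.255, -0.006]
contact_force: [5.6, 0.1, 3.1]
opening: -0.0004
grip_force: 2.8
```

carry_out(
  rows=[
    [0,0,0,-0.006,0,0,1],
    [0,0,0,-0.012,0,0,1],
    [0,0,0,-0.012,0,0,1],
    [0,0,0,-0.012,0,0,1],
  ],
)

```text
t: 44.55
tool_pos: [0.5584, 0.2356, 0.0266]
tool_rot: [-3.13, 0.255, -0.019]
contact_force: [16.0, -2.7, -3.3]
opening: 0.0001
grip_force: 8.2
```

Contact is firm at x = 0.201, exactly as expected for a tight row. I back off, rise clear and check.

carry_out(
  rows=[
    [0,0,0,0.03,0,0,1],
    [0,0,0,0.06,0,-0.05,1],
    [0,0,0,0.06,0,-0.2,1],
    [0,0,0,0.06,0,-0.35,1],
    [0,0,0,0.06,0,-0.5,1],
  ],
)

```text
t: 45.05
tool_pos: [0.5697, 0.2332, 0.176]
tool_rot: [3.131, -0.254, -0.005]
contact_force: [0.4, -0.4, 0.1]
opening: -0.0003
grip_force: 0.0
```

carry_out(
  rows=[
    [0,0,0,-0.05,0.15,0,-1],
    [0,0,0,-0.1,0.3,0,-1],
    [0,0,0,-0.15,0.45,0,-1],
    [0,0,0,-0.2,0.6,0,-1],
    [0,0,0,-0.2,0.6,0,-1],
  ],
)

```text
t: 45.55
tool_pos: [0.4797, 0.0622, 0.1741]
tool_rot: [3.13, -0.262, -0.005]
contact_force: [0.3, 0.9, 0.4]
opening: 0.0723
grip_force: 0.0
```

carry_out(
  rows=[
    [0,0,0,0,0,0,-1],
    [0,0,0,0,0,0,-1],
    [0,0,0,0,0,0,-1],
    [0,0,0,0,0,0,-1],
  ],
)

```text
t: 45.95
tool_pos: [0.4829, 0.0663, 0.1747]
tool_rot: [-3.131, 0.252, 0.001]
contact_force: [0.1, -0.1, -0.3]
opening: 0.0855
grip_force: 0.0
```

```bash
python3 - <<'E'
from plan import *
from meas import *
o=get_obs();print(o['tool_pos'],o['contact_force'])
sc=get_image('scene');im=get_image('top')
F=np.array([.3598,.2678]);u=np.array([.9867,-.1625]);v=np.array([.1625,.9867])
for i in(sc,im):
    r=labels(i,[(n,*proj(i,[*(F+n*u),.056]),.056,6) for n in(.019,.057,.095,.133,.171)])
    for k in r: print(k,'x_ch,y_ch',np.round([(r[k][0][:2]-F)@u,(r[k][0][:2]-F)@v],4))
labels(sc,[('r1',347,268,.078,8)])
cv2.imwrite('pics/m.png',np.hstack([cv2.resize(im['img'][140:280,180:340],(400,350)),cv2.resize(sc['img'][80:300,240:410],(400,518))[:350] if 0 else cv2.resize(sc['img'][90:310,240:440],(382,420))[:350]]))
E
```

```text
[0.48288187 0.06626787 0.1746849 ] [ 0.1454014  -0.09973715 -0.3132991 ]
0.019 c [0.3781 0.2662 0.056 ] longaxis deg 83.9 size [0.046 0.026]
0.057 c [0.4155 0.2599 0.056 ] longaxis deg 83.0 size [0.046 0.026]
0.095 c [0.4536 0.2516 0.056 ] longaxis deg 81.9 size [0.046 0.029]Traceback (most recent call last):
  File "<stdin>", line 7, in <module>
  File "meas.py", line 14, in labels
    j=min(range(1,k),key=lambda j:np.hypot(*(ce[j]-big.shape[0]/2))-0.02*st[j][4]**.5)
ValueError: min() iterable argument is empty
```

carry_out(
  rows=[
    [0,0,0,0,0.15,-0.05,-1],
    [0,0,0,0,0.3,-0.1,-1],
    [0,0,0,0,0.45,-0.1,-1],
    [0,0,0,0,0.6,-0.1,-1],
    [0,0,0,0,0.75,-0.1,-1],
  ],
)

```text
t: 46.55
tool_pos: [0.4461, -0.1581, 0.2051]
tool_rot: [3.131, -0.253, 0.001]
contact_force: [-0.3, -0.5, -0.0]
opening: 0.0855
grip_force: 0.0
```

carry_out(
  rows=[
    [0,0,0,-0.05,0.15,-0.05,-1],
    [0,0,0,-0.1,0.3,-0.1,-1],
    [0,0,0,-0.15,0.45,-0.1,-1],
    [0,0,0,-0.2,0.6,-0.1,-1],
    [0,0,0,-0.2,0.75,-0.1,-1],
  ],
)

```text
t: 47.05
tool_pos: [0.3494, -0.3706, 0.2352]
tool_rot: [3.131, -0.256, 0.001]
contact_force: [1.5, -0.6, 0.8]
opening: 0.0853
grip_force: 0.0
```

carry_out(
  rows=[
    [0,0,0,0,0,0,-1],
    [0,0,0,0,0,0,-1],
    [0,0,0,0,0,0,-1],
  ],
)

```text
t: 47.35
tool_pos: [0.3511, -0.3683, 0.2344]
tool_rot: [-3.131, 0.253, 0.0]
contact_force: [-0.6, -0.3, -0.2]
opening: 0.0855
grip_force: 0.0
```

```bash
python3 - <<'E'
from plan import *
from meas import *
o=get_obs();print(o['tool_pos'],o['contact_force'])
sc=get_image('scene');im=get_image('top')
cv2.imwrite('pics/m.png',np.hstack([cv2.resize(im['img'][140:280,180:450],(480,250),interpolation=cv2.INTER_CUBIC),cv2.resize(sc['img'][90:310,240:440],(318,350),interpolation=cv2.INTER_CUBIC)[:250]]))
F=np.array([.3598,.2678]);u=np.array([.9867,-.1625]);v=np.array([.1625,.9867])
for i in(sc,im):
  for n in(.019,.057,.095,.133,.171):
    try:
        r=labels(i,[(n,*proj(i,[*(F+n*u),.056]),.056,6)]);print('   x_ch,y_ch',np.round([(r[n][0][:2]-F)@u,(r[n][0][:2]-F)@v],4))
    except ValueError: print(n,'hidden')
E
```

```text
[ 0.35112453 -0.36830399  0.23444418] [-0.59117462 -0.31908102 -0.20140784]
0.019 c [0.3778 0.2661 0.056 ] longaxis deg 68.3 size [0.05  0.033]
   x_ch,y_ch [0.0181 0.0013]
0.057 c [0.4151 0.2598 0.056 ] longaxis deg 83.0 size [0.046 0.03 ]
   x_ch,y_ch [0.0559 0.0011]
0.095 c [0.4547 0.2543 0.056 ] longaxis deg 81.9 size [0.046 0.029]
   x_ch,y_ch [0.0958 0.0021]
0.133 c [0.4907 0.248  0.056 ] longaxis deg 81.0 size [0.046 0.025]
   x_ch,y_ch [0.1324 0.0017]
0.171 c [0.5288 0.2419 0.056 ] longaxis deg 80.7 size [0.046 0.03 ]
   x_ch,y_ch [0.1709 0.0019]
0.019 c [0.3793 0.2667 0.056 ] longaxis deg 90.1 size [0.029 0.029]
   x_ch,y_ch [0.0194 0.0021]
0.057 c [0.4162 0.2593 0.056 ] longaxis deg 90.1 size [0.03  0.029]
   x_ch,y_ch [0.057  0.0008]
0.095 c [0.4539 0.2538 0.056 ] longaxis deg 90.1 size [0.03 0.03]
   x_ch,y_ch [0.0952 0.0015]
0.133 c [0.4919 0.2482 0.056 ] longaxis deg 2.1 size [0.03 0.03]
   x_ch,y_ch [0.1336 0.0021]
0.171 c [0.5292 0.2403 0.056 ] longaxis deg 2.0 size [0.03 0.03]
   x_ch,y_ch [0.1716 0.0004]
```

View pics/m.png

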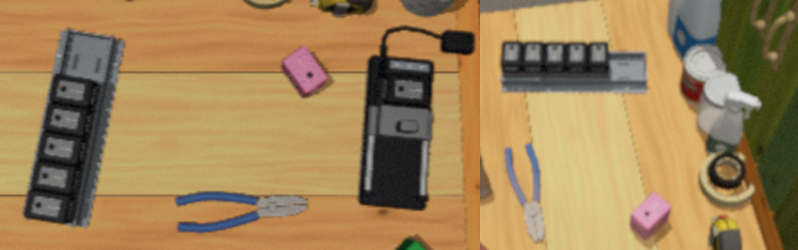

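The picture shows five upright packs in one closed row against the front stop (left half from 50,207 to 75,90). Row1 is clamped in the charger at 408,90, and the rest is untouched. Handing in.

```bash
python3 -c "
from station import finish_job
print(finish_job())"
```

```text
the job is handed in; nothing more can be done
None
```

I handed the job in; the interface gave no verdict, but the last pictures show the front pack clamped in the charger and the other five packs upright in one closed row against the channel's front stop.

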